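Fetch the record weight from behind the clutter

TASK

A record is on the turntable and needs its ring-shaped steel weight, which sits in the stall at the rear of the accessory caddy behind a tumbler, a record brush and a bottle. First clear those three, upright, onto the cork mat; then set the weight flat on the record's label with the spindle inside its hole; and only then put the tumbler, the brush and the bottle back upright, each exactly where it stood, the brush pointing as it did. Leave the stylus dish and the 45 adapter alone and tip nothing over.

Things in the scene. Friction and masses are not known exactly. Their poses are not given: they have to be found in the camera images.
- weight_center (a point): Centre (half-way up) of the loose record weight, a plain steel ring: 60 mm across, 27 mm through hole, 30 mm high, about 0.5 kg. It starts on the caddy's base in the stall, near the caddy's x = +30, y = 0 mm: only 8 mm free at each side of it, 36 mm behind it, and before it the front middle place, so it is gripped from above along the caddy's x once that is clear.
- tumbler_center (a point): Centre (half-way up) of the loose frosted glass tumbler: 58 mm across at the foot, 62 mm at the rim, 95 mm high, upright, 0.19 kg. Starts on one of the caddy's three front places.
- brush_center (a point): Centre (half-way up) of the loose record brush: a dark wooden block 70 mm long (its x axis), 34 mm wide (y), on a black pad 66 x 30 mm, 42 mm high altogether (pad the lower 16 mm), 0.09 kg. Starts on one of the caddy's three front places, its length roughly along the caddy's x axis.
- bottle_center (a point): Centre (half-way up) of the loose amber record-cleaner bottle: round, 54 mm in diameter up to 66 mm from its foot, then a shoulder and a black cap 32 mm across; 108 mm high, 0.17 kg. Starts on one of the caddy's three front places.
- caddy: Fixed wooden caddy; origin on the shelf, x to its rear, y its width. Base 10 mm thick, x -90 to +104, y +-125 mm. Three grey felt places 74 mm across at x = -43, y = -85, 0, +85 mm hold tumbler, brush and bottle in any order, each within 6 mm of the middle. Stall at the rear, open above and to the front: inner faces at y = +-38 (8 mm walls from x = 0) and x = +96 mm. Walls reach 50 mm above the shelf.
- dish: Bystander: loose white ceramic dish 66 mm across, 20 mm high, with two stylus cartridges lying in it, at the caddy's rear beside the stall (+y side); origin under its centre.
- adapter: Bystander: loose orange plastic 45 adapter, a flat dome 38 mm across and 12 mm high, at the caddy's rear beside the stall (-y side); origin under its centre.
- cork_mat: Fixed square cork mat, 200 x 200 mm, 4 mm thick, lying on the shelf to one side of the caddy (left or right); origin under its centre, z up. The side area.
- spindle (a point): Foot of the fixed turntable's spindle, mid-label on the record's top, 81 mm above the shelf. Spindle 7 mm thick, 17 mm tall; record 300 mm, label 100 mm across. Plinth x -170 to +250 mm from the spindle, 330 mm wide, 60 mm high, on the other side of the caddy from the mat; tonearm, up to 115 mm high, parked at its far end, 180 mm or more beyond the spindle.

How it is judged (in metres and radians):
On the way, in this order (a step that is already met when the one before it is completed fails the run):
1. the tumbler, the brush and the bottle all stand upright on the cork mat (centres over the mat) while the weight is still in its stall (x of tumbler_center in the frame of cork_mat between -0.1 and 0.1 m and y of tumbler_center in the frame of cork_mat between -0.1 and 0.1 m and z of tumbler_center in the frame of cork_mat between 0.0455 and 0.0575 m and angle between each of tumbler_center, brush_center, bottle_center's own z axis and vertical below 0.15 rad and x of brush_center in the frame of cork_mat between -0.1 and 0.1 m and y of brush_center in the frame of cork_mat between -0.1 and 0.1 m and z of brush_center in the frame of cork_mat between 0.019 and 0.031 m and x of bottle_center in the frame of cork_mat between -0.1 and 0.1 m and y of bottle_center in the frame of cork_mat between -0.1 and 0.1 m and z of bottle_center in the frame of cork_mat between 0.052 and 0.064 m and distance of weight_center from where it was at the start of the episode below 0.015 m), for 0.2 s.
2. the weight lies flat on the label round the spindle while the three others still stand on the mat (x of tumbler_center in the frame of cork_mat between -0.1 and 0.1 m and y of tumbler_center in the frame of cork_mat between -0.1 and 0.1 m and z of tumbler_center in the frame of cork_mat between 0.0455 and 0.0575 m and angle between each of tumbler_center, brush_center, bottle_center's own z axis and vertical below 0.15 rad and x of brush_center in the frame of cork_mat between -0.1 and 0.1 m and y of brush_center in the frame of cork_mat between -0.1 and 0.1 m and z of brush_center in the frame of cork_mat between 0.019 and 0.031 m and x of bottle_center in the frame of cork_mat between -0.1 and 0.1 m and y of bottle_center in the frame of cork_mat between -0.1 and 0.1 m and z of bottle_center in the frame of cork_mat between 0.052 and 0.064 m and horizontal distance between weight_center and spindle below 0.012 m and z of weight_center in the frame of spindle between 0.01 and 0.02 m and angle between weight_center's own z axis and vertical below 0.1 rad), for 0.2 s.
At the end, for the whole second after the job is handed in: Weight flat on the label, spindle inside its hole (centre within 12 mm of the spindle, height within 5 mm); tumbler, brush and bottle upright, each within 15 mm of its start, brush lengthwise to the caddy within 0.3 rad; all released and at rest (horizontal distance between weight_center and spindle below 0.012 m and z of weight_center in the frame of spindle between 0.01 and 0.02 m and angle between weight_center's own z axis and vertical below 0.1 rad and distance of each of tumbler_center, brush_center, bottle_center from where it was at the start of the episode below 0.015 m and angle between each of tumbler_center, brush_center, bottle_center's own z axis and vertical below 0.15 rad and angle between the x axis of brush_center and the x axis of caddy, either way round below 0.3 rad and linear speed of each of record_weight, tumbler, brush, bottle below 0.02 m/s); the robot touches nothing.
It fails at once if the tumbler, the bottle or the brush is tipped over (angle between any of tumbler_center, brush_center, bottle_center's own z axis and vertical above 0.7 rad).
It fails at once if the dish or the adapter is shifted by more than 20 mm (distance of any of dish, adapter from where it was at the start of the episode above 0.02 m).
It also fails if it takes over 149 s, if anything falls off the work surface, if the arm or the gripper's body presses on something with over 40 N, if the wrist force passes 120 N, or if a joint passes its speed limit or range.

ROBOT

A 6-joint arm with a two-finger parallel gripper is mounted at the origin on the work surface. World frame = base frame: x ahead of the robot, y to its left, z up, the work surface at z = 0. Lengths are in m, angles in degrees, forces in N, time in s.
With the tool pointing down it reaches from about 0.2 to 0.875 m from the base axis. Payload 3.4 kg.
Tool frame: the origin (TCP) lies midway between the tips of the shut fingers; the grasp point (between the pads) lies 19 mm behind it; z points along the fingers, x is the direction in which the jaws open and shut, and the axes are right-handed (so a half turn about z gives the same grasp; the last joint's range is limited). The gripper opens to 94 mm and grips with 3 to 60 N. Pads are 16 mm wide; open, the fingers measure 119 mm over their backs; the gripper's body (75 mm by 177 mm) begins 78 mm behind the grasp point.
Start: joints at [67.38, 15.808, 86.224, -0, 77.962, -6.933], TCP at [0.155, 0.554, 0.181] pointing down, gripper open.
Joint ranges: [-165.64, 165.64], [-43.16, 119.46], [12.63, 154.43], [-67.54, 247.53], [6.08, 155.33], [-154.97, 154.97]. Speed limits (degrees/s): [147.25, 147.25, 180, 180, 180, 180].

INTERFACE

Orientations are given as a 3x3 rotation matrix whose columns are the frame's x, y, z axes.
In Python, from bench import r gives the robot as it stands. The module is installed in compiled form; this text tells all that it offers.
- The arm moves only by the tool servo_tool, never from a script. Its argument "commands" is a list of rows, each a list of 3 entries, a list of its own where there are three numbers: the closure in counts, from 0 (fully open) to 255 (shut), then the shift along the tool's x, y, z in mm, then the turn, a rotation vector about the tool's x, y, z in degrees. A call has exactly 10 rows; each row is the pose to reach, as a shift and turn from the pose commanded when the call began, along the tool's axes at that moment; what a row does not reach only later rows make up. A row lasts 1/12 s, in which the tool goes at most 41.7 mm and 7.16 degrees, less where a joint would pass 70% of its speed; a pose out of reach is approached as far as the arm can. A call with a gripper value outside its range is refused whole. The fingers move at their own pace and stop on an object; "squeeze" is the grip in N (left out, the last holds). Time passes only in rows, so rows that repeat a pose let the fingers close, or fill a call up. It gives the time, the measured TCP pose, the force and the opening at its end, in the units of the state.
- r.get_obs(): the state, without advancing time (a new reading comes with each control period).
- r.get_image(name): name is "side" or "top"; returns a dict with "frame" (420x560x3 uint8, red, green, blue), "mtx" (3x3 intrinsics, pixels), "R" (3x3) and "t" (3): a world point X has camera coordinates R X + t. Camera axes: x right, y down, z forward; pixel columns grow to the right and rows downward; lengths in m; the calibration is good to about 2 mm. A picture is of the moment at which its call begins. There is no depth.
- r.finish_job(): hands the job in, once; it reports no verdict.
The state is a dict: "clock": time; "qpos": joint angles; "joint_velocities": joint speeds; "joint_torque": joint torques, N m; "tcp_pos": TCP position; "orientation": TCP orientation; "ft_force": force on the tool from outside, world axes, zero at the start; "wrist_torque": the same for the moment, N m; "gripper_width": finger opening in m.
Only numpy, scipy, OpenCV 4.12 (cv2) and the standard library are available. Lean on these libraries where they do the work, as an engineer would, in place of code of your own. Each camera call takes 0.05 s, during which the arm holds its last target.

## Working session

There is one attempt and no reset: what is moved stays moved. The work goes in short steps, Python scripts to look and compute and a tool call to move; the robot and the scene stay as the last step left them, time stands still between calls to the robot, and variables do not carry over. Pictures are saved under pics/ and viewed, and the job is handed in when it is done.

Besides the shell and the picture viewer there is one more tool, called after "Call:" as name(argument=value, ...) on one line, values as JSON. servo_tool: Moves the arm, as the interface text tells. Its arguments: {"type":"object","properties":{"commands":{"type":"array"},"squeeze":{"type":"number"}},"required":["commands"]}

```bash
mkdir -p pics; cat > h.py <<'E'
import numpy as np, cv2
from bench import r
def shot(n,f):
    im=r.get_image(n); cv2.imwrite('pics/'+f,im['frame'][:,:,::-1]); np.savez('pics/'+f[:-4]+'.npz',**{k:im[k] for k in('mtx','R','t','frame')}); return im
def px2w(im,u,v,z):
    K,R,t=im['mtx'],im['R'],np.array(im['t']).ravel()
    d=R.T@np.linalg.inv(K)@np.array([u,v,1.]); c=-R.T@t
    return c+d*(z-c[2])/d[2]
def w2px(im,X):
    p=im['mtx']@(im['R']@np.array(X)+np.array(im['t']).ravel()); return p[:2]/p[2]
E
python3 - <<'E'
from h import *
for n in('side','top'):
    im=shot(n,n+'0.png'); print(n,-im['R'].T@np.array(im['t']).ravel())
o=r.get_obs(); print(o)
E
```

```text
side [ 0.06311486 -0.61897104  0.80895054]
top [ 0.37296701 -0.00227904  1.02855056]
{'clock': 0.1, 'qpos': array([ 6.73828762e+01,  1.58430400e+01,  8.62855460e+01, -1.80543823e-03,
        7.79631676e+01, -6.93135684e+00]), 'joint_velocities': array([-0.01156371, -0.14634687, -0.15826889,  0.02839337, -0.09613432,
       -0.0211913 ]), 'joint_torque': array([ 2.58514025e-03, -4.05458522e+01, -2.37780046e+01,  7.01717008e-02,
        2.99222418e-02, -4.72047839e-05]), 'tcp_pos': array([0.15525273, 0.55308422, 0.17991766]), 'orientation': array([[ 2.70354474e-01,  9.62760673e-01, -5.87404596e-04],
       [ 9.62759533e-01, -2.70355064e-01, -1.49009712e-03],
       [-1.59341471e-03, -1.62674952e-04, -9.99998717e-01]]), 'ft_force': array([ 0.88306738,  0.31398316, -0.02012319]), 'wrist_torque': array([-0.01192847,  0.00521993, -0.0236346 ]), 'gripper_width': 0.0944085448862443}
```

View pics/side0.png

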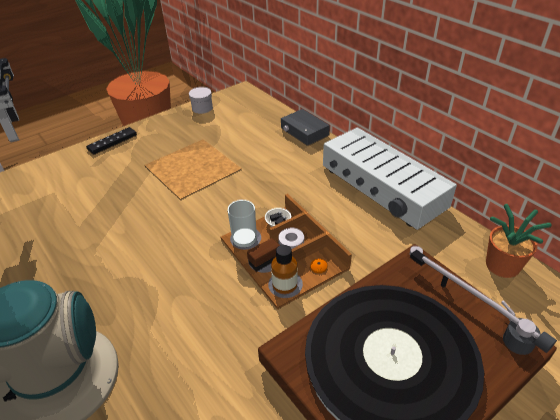

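View pics/top0.png

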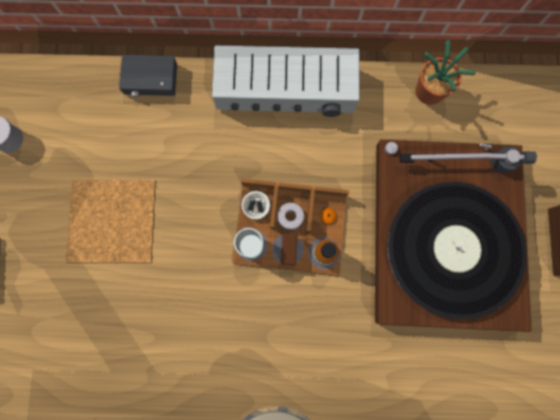

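The mat lies left (about 112,221 in top), the caddy in the middle, the turntable right (spindle about 458,249). In front from left to right: tumbler (250,244), brush (290,248), bottle (326,254). Enlarging now.

```bash
python3 - <<'E'
from h import *
d=np.load('pics/top0.npz'); f=d['frame'][:,:,::-1]
def crop(f,u0,v0,u1,v1,s,n):
    c=cv2.resize(f[v0:v1,u0:u1],None,fx=s,fy=s,interpolation=cv2.INTER_CUBIC)
    for u in range((u0+9)//10*10,u1,10):
        cv2.line(c,((u-u0)*s,0),((u-u0)*s,6),(0,255,255),1)
        if u%20==0: cv2.putText(c,str(u),((u-u0)*s,16),0,.35,(0,255,255),1)
    for v in range((v0+9)//10*10,v1,10):
        cv2.line(c,(0,(v-v0)*s),(6,(v-v0)*s),(0,255,255),1)
        if v%20==0:cv2.putText(c,str(v),(8,(v-v0)*s+4),0,.35,(0,255,255),1)
    cv2.imwrite('pics/'+n,c)
crop(f,225,175,355,280,6,'c1.png')
crop(f,400,190,520,310,5,'c2.png')
crop(f,60,170,165,270,5,'c4.png')
d=np.load('pics/side0.npz'); f=d['frame'][:,:,::-1]
crop(f,215,185,365,305,5,'c3.png')
print(d['mtx'])
E
```

```text
[[474.73118335   0.         285.48351478]
 [  0.         474.73118335 212.25727224]
 [  0.           0.           1.        ]]
```

View pics/c1.png

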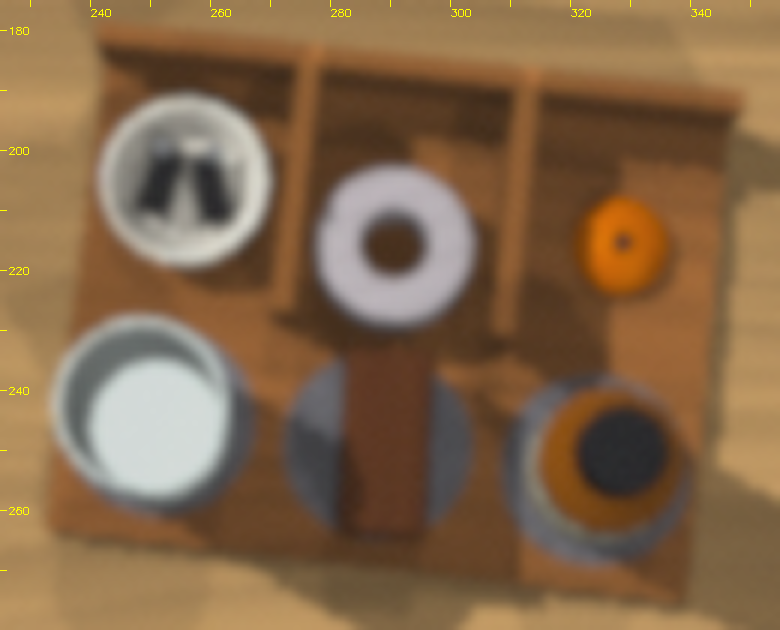

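View pics/c2.png

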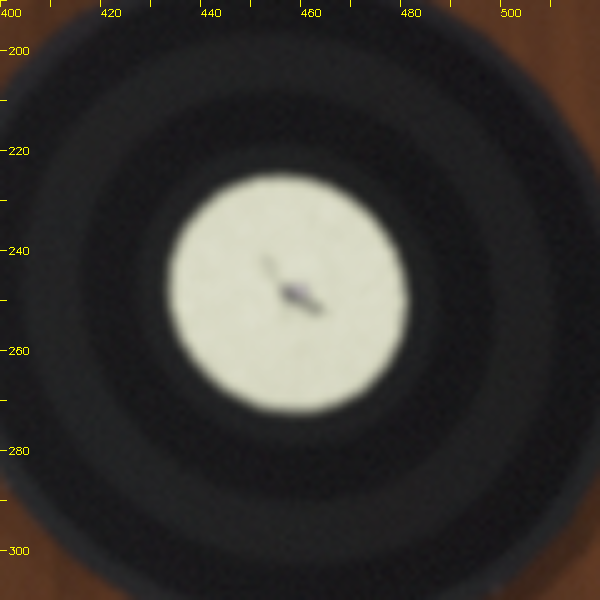

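View pics/c3.png

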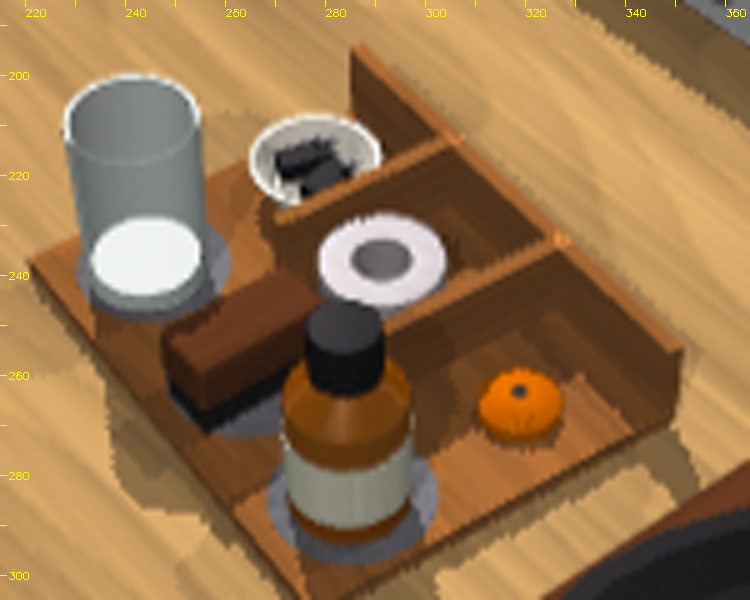

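View pics/c4.png

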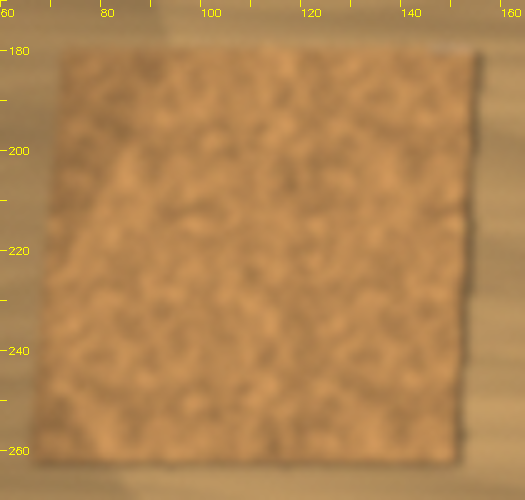

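```bash
cat > g.py <<'E'
from h import *
T=dict(np.load('pics/top0.npz'));S=dict(np.load('pics/side0.npz'))
E
python3 - <<'E'
from g import *
p=lambda n,im,u,v,z: print(n,np.round(px2w(im,u,v,z)[:2]*1000,1))
p('tumb rim',T,248.5,242.5,.105);p('tumb foot',T,250.5,246,.013);p('tumb rim S',S,240.5,208.5,.105);p('tumb foot S',S,242,236.5,.015)
p('brush',T,289.3,247.5,.052)
p('cap T',T,327.7,250.7,.118);p('cap S',S,284.5,247.5,.118)
p('wt T',T,290.5,215.5,.04);p('wt S',S,290,236,.04)
p('spin T',T,457,248.4,.081);p('spin S',S,392,354,.081)
for n,u,v,z in(('FL',232.5,264,.01),('FR',338,275,.01),('RL',241,180.5,.05),('RR',348,191,.05)):p(n,T,u,v,z)
for u,v in((71,179.5),(156,180),(152,262.5),(66.5,262.5)):p('mat',T,u,v,.004)
for u,v in((145.5,169),(198,143),(241,167.5),(180.5,196)):p('matS',S,u,v,.004)
E
```

```text
tumb rim [466.2  69.3]
tumb foot [467.5  71.5]
tumb rim S [467.8  72.4]
tumb foot S [465.6  76.1]
brush [462.8 -18.3]
cap T [452.1 -97.2]
cap S [461.4 -94.4]
wt T [537.4 -19.6]
wt S [538.6 -14.8]
spin T [ 467.6 -380.5]
spin S [ 468.3 -380. ]
FL [424.9 111.9]
FR [ 406.1 -132.6]
RL [614.4  96.3]
RR [ 595.9 -149.7]
mat [618.  512.2]
mat [621.9 306.3]
mat [423.7 300.9]
mat [418.5 501.3]
matS [414.1 484.2]
matS [596.6 501.5]
matS [626.3 315. ]
matS [431.9 314.7]
```

```bash
cat > ov.py <<'E'
from g import *
def circ(x,y,z,d): a=np.linspace(0,2*np.pi,49); return [(x+d/2*np.cos(t),y+d/2*np.sin(t),z) for t in a]
def rect(x,y,z,l,w,yaw):
    c,s=np.cos(np.radians(yaw)),np.sin(np.radians(yaw))
    return [(x+c*a*l/2-s*b*w/2,y+s*a*l/2+c*b*w/2,z) for a,b in((1,1),(1,-1),(-1,-1),(-1,1),(1,1))]
def draw(im,curves,box,s,n):
    u0,v0,u1,v1=box; f=np.ascontiguousarray(im['frame'][v0:v1,u0:u1,::-1]); c=cv2.resize(f,None,fx=s,fy=s,interpolation=cv2.INTER_CUBIC)
    for q,col in curves:
        P=np.array([(w2px(im,np.array(X)/1000)-[u0,v0]+.5)*s for X in q]); cv2.polylines(c,[P.astype(int)],False,col,1,cv2.LINE_AA)
    cv2.imwrite('pics/'+n,c)
E
cat > o1.py <<'E'
from ov import *
t=(466.5,71.5);b=(460.5,-17,-4.5);bo=(456,-97);w=(537.5,-17.5);sp=(468,-380.3)
G=(0,255,0);Y=(0,255,255);M=(255,0,255)
cv=[(circ(*t,105,62),G),(circ(*t,10,58),G),(rect(b[0],b[1],52,70,34,b[2]),Y),(rect(b[0],b[1],10,66,30,b[2]),Y),
(circ(*bo,118,32),M),(circ(*bo,10,54),M),(circ(*bo,76,54),M),(circ(*w,40,60),G),(circ(*w,40,27),G),(circ(*sp,81,100),M)]
draw(T,cv,(225,175,355,280),6,'o1.png');draw(S,cv,(215,185,365,305),5,'o2.png')
E
python3 o1.py
```

```text
(no output)
```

View pics/o1.png

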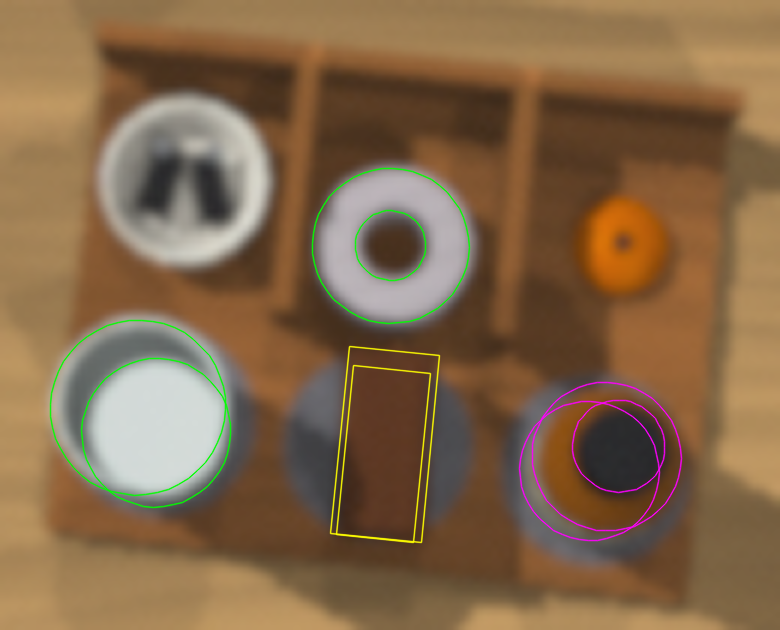

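View pics/o2.png

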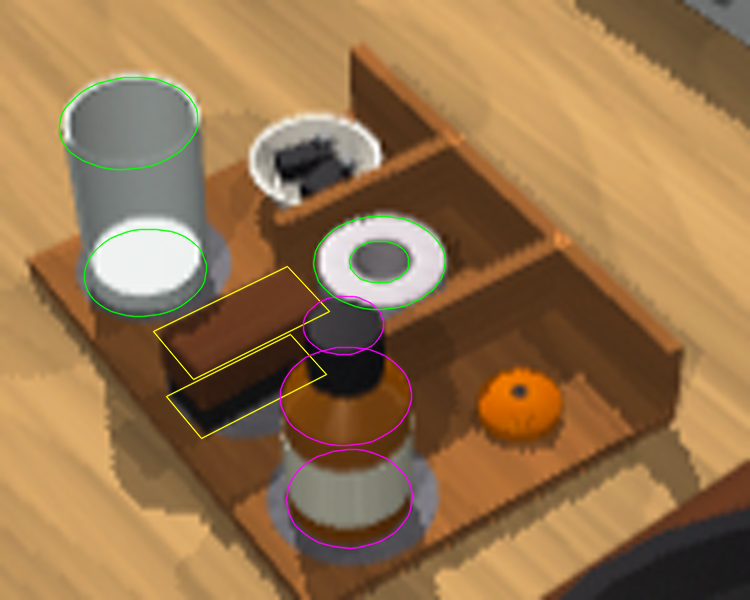

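```bash
cat > plan.py <<'E'
import sys
from h import *
from scipy.spatial.transform import Rotation as Ro
x,y,z,yaw=map(float,sys.argv[1:5]); o=r.get_obs()
R=o['orientation'];c,s=np.cos(np.radians(yaw)),np.sin(np.radians(yaw))
Rt=np.array([[c,s,0],[s,-c,0],[0,0,-1]])
d=np.array([x,y,z])-o['tcp_pos']*1000
print('t',round(o['clock'],2),'tcp',np.round(o['tcp_pos']*1000,1),'yaw',round(np.degrees(np.arctan2(R[1,0],R[0,0])),1),'w',round(o['gripper_width']*1000,1),'F',np.round(o['ft_force'],1))
print('shift',np.round(R.T@d,1),'turn',np.round(Ro.from_matrix(R.T@Rt).as_rotvec(degrees=True),1))
E
python3 plan.py 467 70 180 -4
```

```text
t 0.1 tcp [155.3 553.1 179.9] yaw 74.3 w 94.4 F [ 0.9  0.3 -0. ]
shift [-380.8  430.7    0.5] turn [ 0.1  0.1 78.3]
```

Call:
servo_tool(commands=[[0, [-25, 28, 0], [0, 0, 6]], [0, [-50, 56, 0], [0, 0, 12]], [0, [-75, 84, 0], [0, 0, 18]], [0, [-100, 112, 0], [0, 0, 24]], [0, [-126, 142, 0], [0, 0, 30]], [0, [-152, 172, 0], [0, 0, 36]], [0, [-178, 202, 0], [0, 0, 42]], [0, [-204, 232, 0], [0, 0, 48]], [0, [-230, 260, 0], [0, 0, 54]], [0, [-256, 290, 0], [0, 0, 60]]], squeeze=12)

```text
clock: 0.93
tcp_pos: [0.3655, 0.2269, 0.1805]
orientation: [[0.97, 0.243, -0.0], [0.243, -0.97, 0.0], [-0.0, -0.0, -1.0]]
ft_force: [1.2, -0.3, 1.4]
gripper_width: 0.0941
```

```bash
python3 plan.py 467 70 150 -4
```

```text
t 0.93 tcp [365.5 226.9 180.5] yaw 14.0 w 94.1 F [ 1.2 -0.3  1.4]
shift [ 60.4 176.9  30.4] turn [-0.  0. 18.]
```

Call:
servo_tool(commands=[[0, [8, 24, 2], [0, 0, 3]], [0, [16, 48, 6], [0, 0, 6]], [0, [24, 72, 10], [0, 0, 9]], [0, [32, 96, 14], [0, 0, 12]], [0, [40, 120, 18], [0, 0, 15]], [0, [48, 142, 22], [0, 0, 18]], [0, [55, 162, 26], [0, 0, 18]], [0, [60, 177, 30], [0, 0, 18]], [0, [60, 177, 30], [0, 0, 18]], [0, [60, 177, 30], [0, 0, 18]]])

```text
clock: 1.77
tcp_pos: [0.4669, 0.0718, 0.1501]
orientation: [[0.998, -0.066, -0.002], [-0.066, -0.998, 0.001], [-0.002, -0.0, -1.0]]
ft_force: [-0.1, -0.0, -0.2]
gripper_width: 0.094
```

```bash
python3 plan.py 467 70 56 -4; python3 - <<'E'
from h import *
shot('side','s1.png')
E
```

```text
t 1.77 tcp [466.9  71.8 150.1] yaw -3.8 w 94.0 F [-0.1 -0.  -0.2]
shift [ 0.4  1.9 94.1] turn [-0.   0.1  0.2]
```

View pics/s1.png

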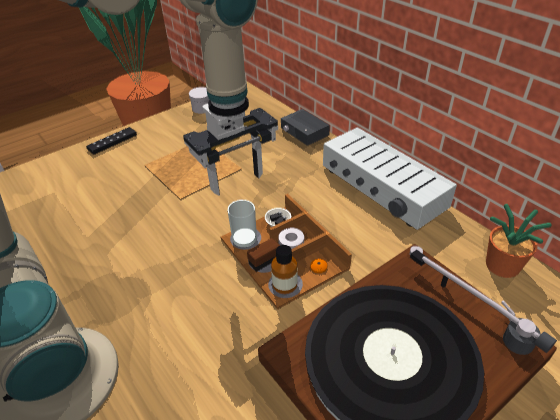

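```bash
python3 - <<'E'
from g import *
print(w2px(S,(.467,.0718,.150)),w2px(S,(.514,.0718,.150)),w2px(S,(.42,.0718,.150)))
E
```

```text
[238.60544477 193.32352157] [256.13314749 184.59283758] [220.34021289 202.42157452]
```

The open fingers straddle the line above the tumbler (tips near (215,193) and (258,178)), clear of everything; going down.

Call:
servo_tool(commands=[[0, [0, 2, 12], [0, 0, 0]], [0, [0, 2, 28], [0, 0, 0]], [0, [0, 2, 46], [0, 0, 0]], [0, [0, 2, 64], [0, 0, 0]], [0, [0, 2, 80], [0, 0, 0]], [0, [0, 2, 90], [0, 0, 0]], [0, [0, 2, 96], [0, 0, 0]], [0, [0, 2, 98], [0, 0, 0]], [20, [0, 2, 98], [0, 0, 0]], [40, [0, 2, 98], [0, 0, 0]]])

```text
clock: 2.65
tcp_pos: [0.4676, 0.0705, 0.0533]
orientation: [[0.998, -0.064, 0.001], [-0.064, -0.998, 0.0], [0.001, -0.0, -1.0]]
ft_force: [-0.4, 0.3, -0.2]
gripper_width: 0.0837
```

```bash
python3 plan.py 467 70 56 -4; python3 - <<'E'
from h import *
im=shot('side','s2.png'); cv2.imwrite('pics/s2c.png',cv2.resize(im['frame'][130:310,190:370,::-1],None,fx=3,fy=3))
im=shot('top','t2.png'); cv2.imwrite('pics/t2c.png',cv2.resize(im['frame'][150:300,200:360,::-1],None,fx=4,fy=4))
E
```

```text
t 2.65 tcp [467.6  70.5  53.3] yaw -3.7 w 83.7 F [-0.4  0.3 -0.2]
shift [-0.6  0.5 -2.7] turn [-0.  -0.1  0.3]
```

View pics/s2c.png

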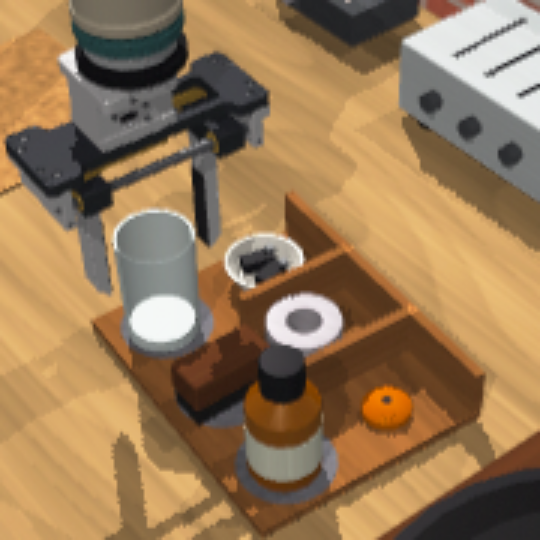

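View pics/t2c.png

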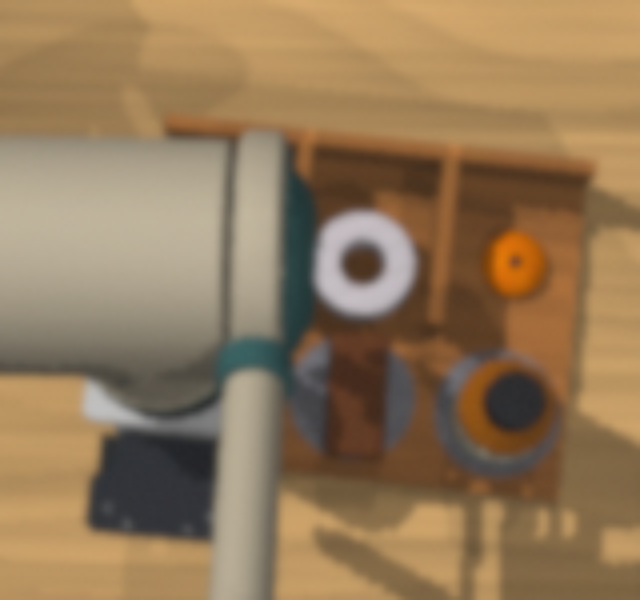

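Side crop: the fingertips (100,290) and (212,240) straddle the tumbler (midpoint on its axis); gap to the dish is fine. Closing.

Call:
servo_tool(commands=[[50, [0, 0, 0], [0, 0, 0]], [60, [0, 0, 0], [0, 0, 0]], [70, [0, 0, 0], [0, 0, 0]], [80, [0, 0, 0], [0, 0, 0]], [90, [0, 0, 0], [0, 0, 0]], [100, [0, 0, 0], [0, 0, 0]], [110, [0, 0, 0], [0, 0, 0]], [120, [0, 0, 0], [0, 0, 0]], [130, [0, 0, 0], [0, 0, 0]], [130, [0, 0, 0], [0, 0, 0]]])

```text
clock: 3.58
tcp_pos: [0.4679, 0.0701, 0.0529]
orientation: [[0.998, -0.064, 0.001], [-0.064, -0.998, 0.0], [0.001, -0.0, -1.0]]
ft_force: [2.7, 0.4, 2.0]
gripper_width: 0.0619
```

Call:
servo_tool(commands=[[160, [0, 0, 0], [0, 0, 0]], [200, [0, 0, 0], [0, 0, 0]], [220, [0, 0, 0], [0, 0, 0]], [220, [0, 0, 0], [0, 0, 0]], [220, [0, 0, -4], [0, 0, 0]], [220, [0, 0, -10], [0, 0, 0]], [220, [0, 0, -20], [0, 0, 0]], [220, [0, 0, -34], [0, 0, 0]], [220, [0, 0, -50], [0, 0, 0]], [220, [0, 0, -70], [0, 0, 0]]], squeeze=15)

```text
clock: 4.42
tcp_pos: [0.4647, 0.0701, 0.1223]
orientation: [[0.998, -0.064, -0.005], [-0.064, -0.998, 0.0], [-0.005, 0.0, -1.0]]
ft_force: [0.6, 0.1, -1.1]
gripper_width: 0.0619
```

```bash
python3 plan.py 580 465 180 -4; python3 - <<'E'
from h import *
im=shot('side','s3.png'); cv2.imwrite('pics/s3c.png',cv2.resize(im['frame'][100:310,190:370,::-1],None,fx=2.8,fy=2.8))
E
```

```text
t 4.42 tcp [464.7  70.1 122.3] yaw -3.7 w 61.9 F [ 0.6  0.1 -1.1]
shift [  89.4 -401.5  -58.3] turn [0.  0.3 0.3]
```

View pics/s3c.png

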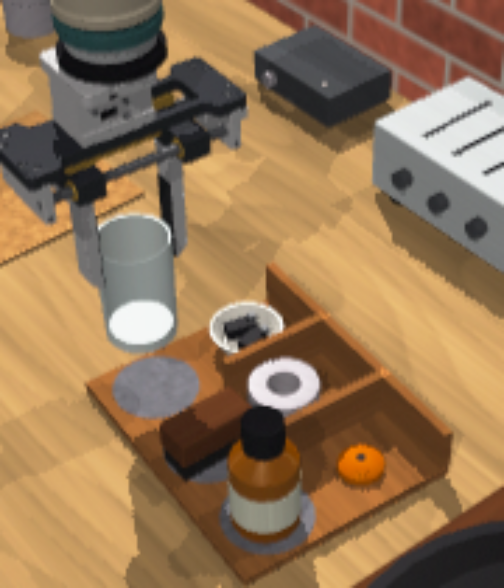

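Tumbler held upright and lifted off its felt. To the mat.

Call:
servo_tool(commands=[[220, [1, -6, -4], [0, 0, 0]], [220, [4, -18, -10], [0, 0, 0]], [220, [8, -38, -16], [0, 0, 0]], [220, [14, -62, -22], [0, 0, 0]], [220, [20, -90, -28], [0, 0, 0]], [220, [26, -120, -34], [0, 0, 0]], [220, [33, -150, -38], [0, 0, 0]], [220, [40, -180, -38], [0, 0, 0]], [220, [47, -210, -38], [0, 0, 0]], [220, [54, -240, -38], [0, 0, 0]]])

```text
clock: 5.3
tcp_pos: [0.5355, 0.3086, 0.1593]
orientation: [[0.998, -0.064, -0.003], [-0.064, -0.998, -0.001], [-0.003, 0.001, -1.0]]
ft_force: [0.7, -0.9, -1.7]
gripper_width: 0.062
```

```bash
python3 plan.py 580 465 120 -4
```

```text
t 5.3 tcp [535.5 308.6 159.3] yaw -3.6 w 62.0 F [ 0.7 -0.9 -1.7]
shift [  34.6 -158.9   39.1] turn [0.  0.2 0.4]
```

Call:
servo_tool(commands=[[220, [6, -28, 2], [0, 0, 0]], [220, [12, -54, 4], [0, 0, 0]], [220, [18, -80, 8], [0, 0, 0]], [220, [23, -104, 14], [0, 0, 0]], [220, [28, -126, 22], [0, 0, 0]], [220, [32, -144, 30], [0, 0, 0]], [220, [34, -154, 38], [0, 0, 0]], [220, [35, -159, 46], [0, 0, 0]], [220, [35, -159, 56], [0, 0, 0]], [220, [35, -159, 68], [0, 0, 0]]])

```text
clock: 6.13
tcp_pos: [0.5812, 0.4621, 0.0916]
orientation: [[0.998, -0.064, -0.001], [-0.064, -0.998, -0.001], [-0.0, 0.001, -1.0]]
ft_force: [-0.9, -0.2, -0.8]
gripper_width: 0.062
```

```bash
python3 plan.py 580 465 47 -4
```

```text
t 6.13 tcp [581.2 462.1  91.6] yaw -3.7 w 62.0 F [-0.9 -0.2 -0.8]
shift [-1.4 -2.9 44.6] turn [0.1 0.  0.3]
```

Call:
servo_tool(commands=[[220, [0, 0, 10], [0, 0, 0]], [220, [0, 0, 20], [0, 0, 0]], [220, [0, 0, 28], [0, 0, 0]], [220, [0, 0, 34], [0, 0, 0]], [220, [0, 0, 38], [0, 0, 0]], [220, [0, 0, 41], [0, 0, 0]], [220, [0, 0, 43], [0, 0, 0]], [220, [0, 0, 44], [0, 0, 0]], [220, [0, 0, 44], [0, 0, 0]], [220, [0, 0, 44], [0, 0, 0]]])

```text
clock: 6.97
tcp_pos: [0.5819, 0.4627, 0.0491]
orientation: [[0.998, -0.064, 0.001], [-0.064, -0.998, 0.0], [0.001, -0.0, -1.0]]
ft_force: [0.1, -0.0, -1.0]
gripper_width: 0.0617
```

```bash
python3 plan.py 580 465 47 -4;  python3 - <<'E'
from h import *
im=shot('side','s4.png'); cv2.imwrite('pics/s4c.png',cv2.resize(im['frame'][60:240,120:300,::-1],None,fx=3,fy=3))
E
```

```text
t 6.97 tcp [581.9 462.7  49.1] yaw -3.7 w 61.7 F [ 0.1 -0.  -1. ]
shift [-2.1 -2.1  2.1] turn [-0.  -0.   0.3]
```

View pics/s4c.png

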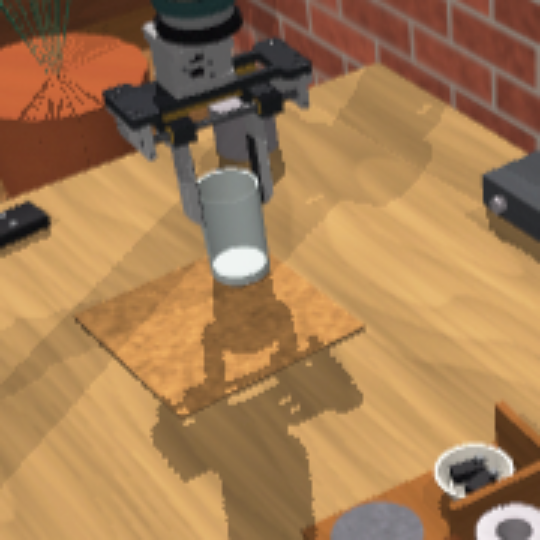

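Call:
servo_tool(commands=[[220, [0, 0, 1], [0, 0, 0]], [220, [0, 0, 2], [0, 0, 0]], [220, [0, 0, 2], [0, 0, 0]], [200, [0, 0, 2.5], [0, 0, 0]], [150, [0, 0, 2.5], [0, 0, 0]], [100, [0, 0, 2.5], [0, 0, 0]], [80, [0, 0, 2.5], [0, 0, 0]], [60, [0, 0, 2.5], [0, 0, 0]], [40, [0, 0, 2.5], [0, 0, 0]], [20, [0, 0, 2.5], [0, 0, 0]]])

```text
clock: 7.85
tcp_pos: [0.5816, 0.4625, 0.0459]
orientation: [[0.998, -0.064, -0.0], [-0.064, -0.998, -0.0], [-0.0, 0.0, -1.0]]
ft_force: [-0.7, -1.5, -0.4]
gripper_width: 0.0811
```

Call:
servo_tool(commands=[[10, [0, 0, 0], [0, 0, 0]], [0, [0, 0, 0], [0, 0, 0]], [0, [0, 0, -4], [0, 0, 0]], [0, [0, 0, -14], [0, 0, 0]], [0, [0, 0, -30], [0, 0, 0]], [0, [0, 0, -60], [0, 0, 0]], [0, [0, 0, -95], [0, 0, 0]], [0, [0, 0, -130], [0, 0, 0]], [0, [0, 0, -150], [0, 0, 0]], [0, [0, 0, -150], [0, 0, 0]]])

```text
clock: 8.68
tcp_pos: [0.5845, 0.4644, 0.2043]
orientation: [[0.998, -0.064, 0.011], [-0.064, -0.998, 0.007], [0.01, -0.008, -1.0]]
ft_force: [1.2, 0.7, 0.2]
gripper_width: 0.0939
```

```bash
python3 plan.py 455.5 -97.5 180 -4;  python3 - <<'E'
from h import *
im=shot('side','s5.png'); cv2.imwrite('pics/s5c.png',cv2.resize(im['frame'][60:240,120:300,::-1],None,fx=3,fy=3))
E
```

```text
t 8.68 tcp [584.5 464.4 204.3] yaw -3.7 w 93.9 F [1.2 0.7 0.2]
shift [-92.8 569.2  18.8] turn [-0.5 -0.6  0.3]
```

View pics/s5c.png

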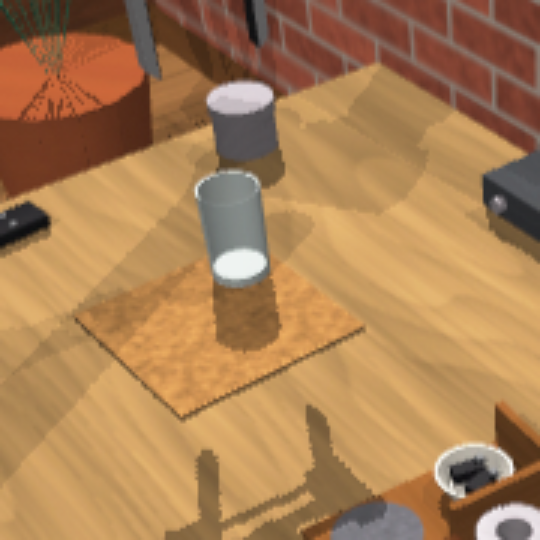

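Tumbler stands upright on the mat near its far corner. Now the bottle.

Call:
servo_tool(commands=[[0, [-2, 12, 0], [0, 0, 0]], [0, [-6, 36, 0], [0, 0, 0]], [0, [-11, 70, 0], [0, 0, 0]], [0, [-17, 105, 0], [0, 0, 0]], [0, [-23, 140, 0], [0, 0, 0]], [0, [-29, 175, 0], [0, 0, 0]], [0, [-34, 210, 0], [0, 0, 0]], [0, [-40, 245, 0], [0, 0, 0]], [0, [-46, 280, 0], [0, 0, 0]], [0, [-52, 315, 0], [0, 0, 0]]])

```text
clock: 9.57
tcp_pos: [0.5075, 0.1498, 0.1944]
orientation: [[0.998, -0.064, -0.003], [-0.064, -0.998, -0.001], [-0.003, 0.001, -1.0]]
ft_force: [0.3, -0.6, 0.5]
gripper_width: 0.0939
```

```bash
python3 plan.py 455.5 -97.5 190 -4; python3 - <<'E'
from g import *
print(px2w(S,200,148,.009))
E
```

```text
t 9.57 tcp [507.5 149.8 194.4] yaw -3.7 w 93.9 F [ 0.3 -0.6  0.5]
shift [-36.1 250.1   4.8] turn [0.  0.2 0.3]
[0.58419856 0.46764542 0.009     ]
```

Call:
servo_tool(commands=[[0, [-5, 34, 0], [0, 0, 0]], [0, [-10, 68, 0], [0, 0, 0]], [0, [-15, 102, 0], [0, 0, 0]], [0, [-20, 136, 0], [0, 0, 0]], [0, [-25, 170, 0], [0, 0, 0]], [0, [-29, 200, 0], [0, 0, 0]], [0, [-33, 224, 2], [0, 0, 0]], [0, [-36, 242, 8], [0, 0, 0]], [0, [-36, 250, 18], [0, 0, 0]], [0, [-36, 250, 30], [0, 0, 0]]])

```text
clock: 10.4
tcp_pos: [0.4569, -0.097, 0.1648]
orientation: [[0.998, -0.067, -0.001], [-0.067, -0.998, 0.0], [-0.001, -0.0, -1.0]]
ft_force: [0.5, 0.4, 0.8]
gripper_width: 0.094
```

```bash
python3 plan.py 455.5 -97.5 37 -4
```

```text
t 10.4 tcp [456.9 -97.  164.8] yaw -3.8 w 94.0 F [0.5 0.4 0.8]
shift [ -1.3   0.6 127.8] turn [-0.   0.   0.2]
```

Call:
servo_tool(commands=[[0, [-1, 0, 12], [0, 0, 0]], [0, [-1, 0, 30], [0, 0, 0]], [0, [-1, 0, 52], [0, 0, 0]], [0, [-1, 0, 74], [0, 0, 0]], [0, [-1, 0, 96], [0, 0, 0]], [0, [-1, 0, 112], [0, 0, 0]], [0, [-1, 0, 122], [0, 0, 0]], [0, [-1, 0, 127], [0, 0, 0]], [20, [-1, 0, 128], [0, 0, 0]], [40, [-1, 0, 128], [0, 0, 0]]])

```text
clock: 11.23
tcp_pos: [0.4561, -0.095, 0.0375]
orientation: [[0.998, -0.064, -0.001], [-0.064, -0.998, 0.001], [-0.001, -0.001, -1.0]]
ft_force: [0.9, 0.4, 0.1]
gripper_width: 0.0839
```

Call:
servo_tool(commands=[[60, [0, 0, 0], [0, 0, 0]], [75, [0, 0, 0], [0, 0, 0]], [85, [0, 0, 0], [0, 0, 0]], [95, [0, 0, 0], [0, 0, 0]], [105, [0, 0, 0], [0, 0, 0]], [115, [0, 0, 0], [0, 0, 0]], [125, [0, 0, 0], [0, 0, 0]], [140, [0, 0, 0], [0, 0, 0]], [180, [0, 0, 0], [0, 0, 0]], [220, [0, 0, 0], [0, 0, 0]]])

```text
clock: 12.07
tcp_pos: [0.4566, -0.0957, 0.0384]
orientation: [[0.998, -0.064, 0.0], [-0.064, -0.998, -0.0], [0.0, 0.0, -1.0]]
ft_force: [-1.6, -0.4, 4.6]
gripper_width: 0.0529
```

```bash
python3 plan.py 455.5 -97.5 37 -4;python3 - <<'E'
from h import *
im=shot('side','s6.png'); cv2.imwrite('pics/s6c.png',cv2.resize(im['frame'][150:330,190:370,::-1],None,fx=3,fy=3))
E
```

```text
t 12.07 tcp [456.6 -95.7  38.4] yaw -3.7 w 52.9 F [-1.6 -0.4  4.6]
shift [-1.   1.9  1.4] turn [ 0.  -0.   0.3]
```

View pics/s6c.png

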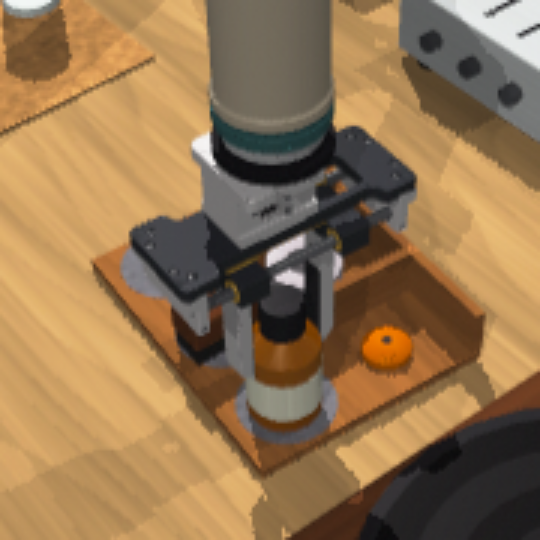

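Bottle is between the fingers, upright. Lift.

Call:
servo_tool(commands=[[220, [0, 0, 0], [0, 0, 0]], [220, [0, 0, -4], [0, 0, 0]], [220, [0, 0, -12], [0, 0, 0]], [220, [0, 0, -24], [0, 0, 0]], [220, [0, 0, -40], [0, 0, 0]], [220, [0, 0, -60], [0, 0, 0]], [220, [0, 0, -80], [0, 0, 0]], [220, [0, 0, -98], [0, 0, 0]], [220, [0, 0, -108], [0, 0, 0]], [220, [0, 0, -112], [0, 0, 0]]])

```text
clock: 12.95
tcp_pos: [0.4576, -0.0959, 0.1518]
orientation: [[0.998, -0.064, 0.003], [-0.064, -0.998, -0.001], [0.003, 0.001, -1.0]]
ft_force: [0.3, -0.6, -2.2]
gripper_width: 0.0533
```

```bash
python3 plan.py 580 343 150 -4;python3 - <<'E'
from h import *
im=shot('side','s7.png'); cv2.imwrite('pics/s7c.png',cv2.resize(im['frame'][130:310,190:370,::-1],None,fx=3,fy=3))
E
```

```text
t 12.95 tcp [457.6 -95.9 151.8] yaw -3.7 w 53.3 F [ 0.3 -0.6 -2.2]
shift [  94.  -445.9    1.8] turn [ 0.  -0.2  0.3]
```

View pics/s7c.png

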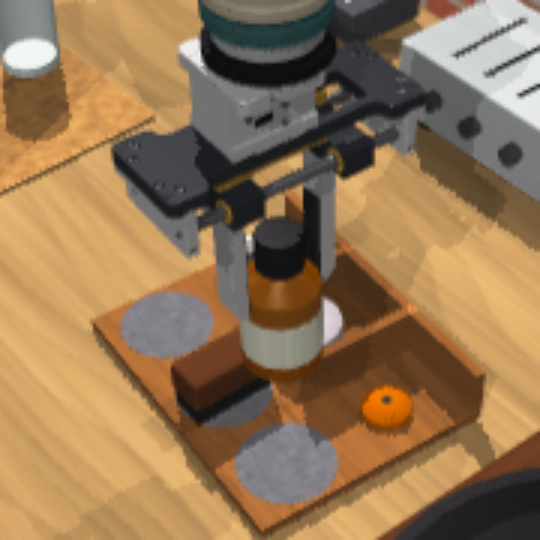

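Bottle held upright, felt empty; carry to the mat.

Call:
servo_tool(commands=[[220, [2, -8, 0], [0, 0, 0]], [220, [5, -24, 0], [0, 0, 0]], [220, [10, -46, 0], [0, 0, 0]], [220, [15, -72, 0], [0, 0, 0]], [220, [21, -100, 0], [0, 0, 0]], [220, [27, -130, 0], [0, 0, 0]], [220, [34, -160, 0], [0, 0, 0]], [220, [40, -190, 0], [0, 0, 0]], [220, [46, -220, 0], [0, 0, 0]], [220, [53, -250, 0], [0, 0, 0]]])

```text
clock: 13.83
tcp_pos: [0.5242, 0.1525, 0.1484]
orientation: [[0.998, -0.064, -0.004], [-0.064, -0.998, -0.0], [-0.004, 0.0, -1.0]]
ft_force: [-0.4, 1.2, -2.0]
gripper_width: 0.053
```

Call:
servo_tool(commands=[[220, [6, -30, 0], [0, 0, 0]], [220, [12, -60, 0], [0, 0, 0]], [220, [18, -88, 0], [0, 0, 0]], [220, [24, -114, 0], [0, 0, 0]], [220, [29, -138, 0], [0, 0, 0]], [220, [34, -160, 0], [0, 0, 0]], [220, [38, -178, 4], [0, 0, 0]], [220, [40, -190, 10], [0, 0, 0]], [220, [41, -196, 20], [0, 0, 0]], [220, [41, -196, 32], [0, 0, 0]]])

```text
clock: 14.67
tcp_pos: [0.5786, 0.3448, 0.1163]
orientation: [[0.998, -0.063, -0.001], [-0.063, -0.998, -0.0], [-0.001, 0.0, -1.0]]
ft_force: [0.5, -0.5, -1.1]
gripper_width: 0.0532
```

```bash
python3 plan.py 580 343 33 -4
```

```text
t 14.67 tcp [578.6 344.8 116.3] yaw -3.6 w 53.2 F [ 0.5 -0.5 -1.1]
shift [ 1.6  1.6 83.3] turn [0.  0.1 0.4]
```

Call:
servo_tool(commands=[[220, [0, 0, 14], [0, 0, 0]], [220, [0, 0, 30], [0, 0, 0]], [220, [0, 0, 46], [0, 0, 0]], [220, [0, 0, 60], [0, 0, 0]], [220, [0, 0, 70], [0, 0, 0]], [220, [0, 0, 77], [0, 0, 0]], [220, [0, 0, 80], [0, 0, 0]], [220, [0, 0, 82], [0, 0, 0]], [220, [0, 0, 83], [0, 0, 0]], [220, [0, 0, 83], [0, 0, 0]]])

```text
clock: 15.5
tcp_pos: [0.5795, 0.3436, 0.0357]
orientation: [[0.998, -0.064, 0.001], [-0.064, -0.998, 0.0], [0.001, -0.001, -1.0]]
ft_force: [0.4, 1.2, -1.6]
gripper_width: 0.0531
```

Call:
servo_tool(commands=[[220, [0, 0, 1], [0, 0, 0]], [220, [0, 0, 2], [0, 0, 0]], [220, [0, 0, 3], [0, 0, 0]], [200, [0, 0, 3], [0, 0, 0]], [150, [0, 0, 3], [0, 0, 0]], [110, [0, 0, 3], [0, 0, 0]], [90, [0, 0, 3], [0, 0, 0]], [70, [0, 0, 3], [0, 0, 0]], [50, [0, 0, 3], [0, 0, 0]], [20, [0, 0, 3], [0, 0, 0]]])

```text
clock: 16.33
tcp_pos: [0.5791, 0.3435, 0.0324]
orientation: [[0.998, -0.064, 0.0], [-0.064, -0.998, 0.0], [0.0, -0.0, -1.0]]
ft_force: [-0.1, 0.8, -0.1]
gripper_width: 0.0765
```

Call:
servo_tool(commands=[[10, [0, 0, 0], [0, 0, 0]], [0, [0, 0, 0], [0, 0, 0]], [0, [0, 0, -4], [0, 0, 0]], [0, [0, 0, -14], [0, 0, 0]], [0, [0, 0, -30], [0, 0, 0]], [0, [0, 0, -60], [0, 0, 0]], [0, [0, 0, -95], [0, 0, 0]], [0, [0, 0, -120], [0, 0, 0]], [0, [0, 0, -130], [0, 0, 0]], [0, [0, 0, -130], [0, 0, 0]]])

```text
clock: 17.17
tcp_pos: [0.5809, 0.3444, 0.1662]
orientation: [[0.998, -0.064, 0.007], [-0.064, -0.998, 0.003], [0.006, -0.004, -1.0]]
ft_force: [0.7, 0.2, 1.6]
gripper_width: 0.0942
```

```bash
python3 plan.py 461.5 -18.5 160 86.5;python3 - <<'E'
from h import *
im=shot('side','s8.png')
E
```

```text
t 17.17 tcp [580.9 344.4 166.2] yaw -3.7 w 94.2 F [0.7 0.2 1.6]
shift [-95.9 369.8   4.3] turn [  0.1  -0.4 -90.2]
```

View pics/s8.png

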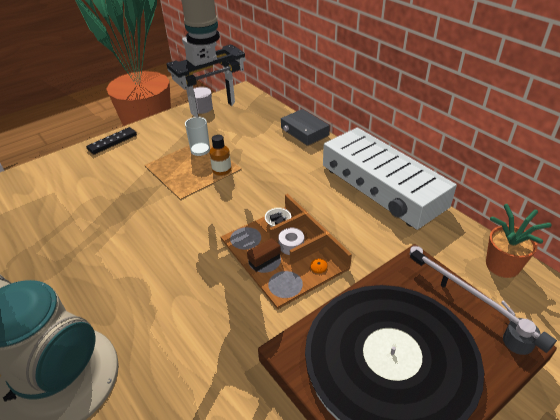

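Tumbler (200,135) and bottle (220,155) stand upright on the mat. Now to the brush with a quarter turn.

Call:
servo_tool(commands=[[0, [-3, 12, -2], [0, 0, -7]], [0, [-9, 36, -4], [0, 0, -14]], [0, [-17, 66, -4], [0, 0, -21]], [0, [-25, 96, -4], [0, 0, -28]], [0, [-33, 126, -4], [0, 0, -35]], [0, [-41, 156, -4], [0, 0, -42]], [0, [-49, 186, -4], [0, 0, -49]], [0, [-57, 216, -4], [0, 0, -56]], [0, [-65, 246, -4], [0, 0, -63]], [0, [-72, 276, -4], [0, 0, -70]]])

```text
clock: 18.05
tcp_pos: [0.4867, 0.0714, 0.1638]
orientation: [[0.396, 0.918, -0.005], [0.918, -0.396, -0.0], [-0.002, -0.005, -1.0]]
ft_force: [-0.6, -0.2, 0.2]
gripper_width: 0.0944
```

```bash
python3 plan.py 461.5 -18.5 130 86.5
```

```text
t 18.05 tcp [486.7  71.4 163.8] yaw 66.7 w 94.4 F [-0.6 -0.2  0.2]
shift [-92.5  12.6  33.9] turn [ -0.3   0.1 -19.8]
```

Call:
servo_tool(commands=[[0, [-26, 3, 0], [0, 0, -7]], [0, [-50, 6, 4], [0, 0, -14]], [0, [-70, 9, 10], [0, 0, -20]], [0, [-84, 12, 16], [0, 0, -20]], [0, [-92, 13, 24], [0, 0, -20]], [20, [-92, 13, 32], [0, 0, -20]], [40, [-92, 13, 34], [0, 0, -20]], [60, [-92, 13, 34], [0, 0, -20]], [60, [-92, 13, 34], [0, 0, -20]], [60, [-92, 13, 34], [0, 0, -20]]])

```text
clock: 18.88
tcp_pos: [0.4648, -0.0161, 0.1323]
orientation: [[0.063, 0.998, 0.0], [0.998, -0.063, 0.0], [0.0, 0.0, -1.0]]
ft_force: [0.1, 0.3, -0.5]
gripper_width: 0.0722
```

```bash
python3 plan.py 461.5 -18.5 22 86.5;python3 - <<'E'
from h import *
im=shot('side','s9.png'); cv2.imwrite('pics/s9c.png',cv2.resize(im['frame'][130:310,190:370,::-1],None,fx=3,fy=3))
E
```

```text
t 18.88 tcp [464.8 -16.1 132.3] yaw 86.4 w 72.2 F [ 0.1  0.3 -0.5]
shift [ -2.6  -3.2 110.3] turn [ 0.  -0.  -0.1]
```

View pics/s9c.png

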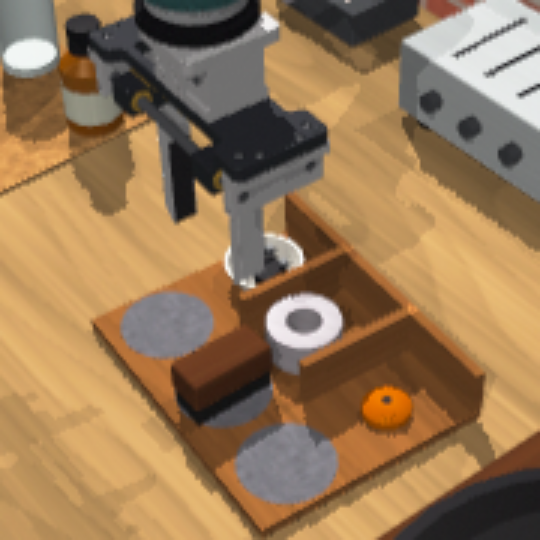

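Call:
servo_tool(commands=[[60, [-2, -3, 10], [0, 0, 0]], [60, [-2, -3, 26], [0, 0, 0]], [60, [-2, -3, 46], [0, 0, 0]], [60, [-2, -3, 66], [0, 0, 0]], [60, [-2, -3, 84], [0, 0, 0]], [60, [-2, -3, 97], [0, 0, 0]], [60, [-2, -3, 105], [0, 0, 0]], [70, [-2, -3, 109], [0, 0, 0]], [80, [-2, -3, 110], [0, 0, 0]], [95, [-2, -3, 110], [0, 0, 0]]])

```text
clock: 19.77
tcp_pos: [0.4619, -0.0186, 0.0226]
orientation: [[0.064, 0.998, 0.001], [0.998, -0.064, -0.0], [-0.0, 0.001, -1.0]]
ft_force: [-0.6, 0.1, 0.0]
gripper_width: 0.0608
```

Call:
servo_tool(commands=[[110, [0, 0, 0], [0, 0, 0]], [120, [0, 0, 0], [0, 0, 0]], [130, [0, 0, 0], [0, 0, 0]], [140, [0, 0, 0], [0, 0, 0]], [150, [0, 0, 0], [0, 0, 0]], [160, [0, 0, 0], [0, 0, 0]], [170, [0, 0, 0], [0, 0, 0]], [180, [0, 0, 0], [0, 0, 0]], [200, [0, 0, 0], [0, 0, 0]], [230, [0, 0, 0], [0, 0, 0]]])

```text
clock: 20.6
tcp_pos: [0.4614, -0.0185, 0.0223]
orientation: [[0.064, 0.998, 0.0], [0.998, -0.064, 0.0], [0.0, 0.0, -1.0]]
ft_force: [0.7, 1.2, 2.3]
gripper_width: 0.0335
```

```bash
python3 plan.py 461.5 -18.5 22 86.5;python3 - <<'E'
from h import *
im=shot('side','s10.png'); cv2.imwrite('pics/s10c.png',cv2.resize(im['frame'][130:310,190:370,::-1],None,fx=3,fy=3))
E
```

```text
t 20.6 tcp [461.4 -18.5  22.3] yaw 86.3 w 33.5 F [0.7 1.2 2.3]
shift [-0.   0.1  0.3] turn [ 0.  -0.  -0.2]
```

View pics/s10c.png

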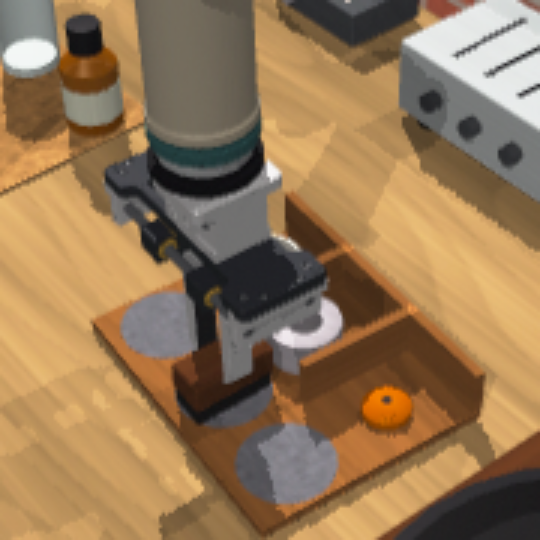

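Brush gripped across its block, mid-length. Lift.

Call:
servo_tool(commands=[[230, [0, 0, 0], [0, 0, 0]], [230, [0, 0, -4], [0, 0, 0]], [230, [0, 0, -12], [0, 0, 0]], [230, [0, 0, -24], [0, 0, 0]], [230, [0, 0, -40], [0, 0, 0]], [230, [0, 0, -58], [0, 0, 0]], [230, [0, 0, -76], [0, 0, 0]], [230, [0, 0, -90], [0, 0, 0]], [230, [0, 0, -98], [0, 0, 0]], [230, [0, 0, -100], [0, 0, 0]]])

```text
clock: 21.48
tcp_pos: [0.4623, -0.019, 0.1239]
orientation: [[0.064, 0.998, 0.003], [0.998, -0.064, -0.001], [-0.001, 0.003, -1.0]]
ft_force: [-0.1, -0.0, -1.0]
gripper_width: 0.0339
```

```bash
python3 plan.py 457 403 120 86.5
```

```text
t 21.48 tcp [462.3 -19.  123.9] yaw 86.3 w 33.9 F [-0.1 -0.  -1. ]
shift [420.8 -32.4   3.5] turn [ 0.2  0.  -0.2]
```

Call:
servo_tool(commands=[[230, [8, -1, 0], [0, 0, 0]], [230, [24, -2, 0], [0, 0, 0]], [230, [48, -4, 0], [0, 0, 0]], [230, [76, -6, 0], [0, 0, 0]], [230, [106, -8, 0], [0, 0, 0]], [230, [136, -10, 0], [0, 0, 0]], [230, [166, -13, 0], [0, 0, 0]], [230, [196, -15, 0], [0, 0, 0]], [230, [226, -17, 0], [0, 0, 0]], [230, [256, -20, 0], [0, 0, 0]]])

```text
clock: 22.32
tcp_pos: [0.4564, 0.2398, 0.1209]
orientation: [[0.064, 0.998, -0.002], [0.998, -0.064, -0.001], [-0.001, -0.002, -1.0]]
ft_force: [0.3, 0.6, -0.5]
gripper_width: 0.0337
```

Call:
servo_tool(commands=[[230, [28, -2, 0], [0, 0, 0]], [230, [56, -4, 0], [0, 0, 0]], [230, [82, -6, 0], [0, 0, 0]], [230, [106, -8, 0], [0, 0, 0]], [230, [128, -10, 0], [0, 0, 0]], [230, [146, -11, 2], [0, 0, 0]], [230, [158, -12, 8], [0, 0, 0]], [230, [164, -12, 18], [0, 0, 0]], [230, [165, -12, 32], [0, 0, 0]], [230, [165, -12, 46], [0, 0, 0]]])

```text
clock: 23.15
tcp_pos: [0.4556, 0.4032, 0.0742]
orientation: [[0.064, 0.998, -0.001], [0.998, -0.064, -0.001], [-0.001, -0.001, -1.0]]
ft_force: [-0.0, -0.2, -0.8]
gripper_width: 0.0342
```

```bash
python3 plan.py 457 403 16 86.5
```

```text
t 23.15 tcp [455.6 403.2  74.2] yaw 86.3 w 34.2 F [-0.  -0.2 -0.8]
shift [-0.1  1.5 58.2] turn [-0.1  0.1 -0.2]
```

Call:
servo_tool(commands=[[230, [0, 0, 12], [0, 0, 0]], [230, [0, 0, 24], [0, 0, 0]], [230, [0, 0, 35], [0, 0, 0]], [230, [0, 0, 44], [0, 0, 0]], [230, [0, 0, 50], [0, 0, 0]], [230, [0, 0, 54], [0, 0, 0]], [230, [0, 0, 56], [0, 0, 0]], [230, [0, 0, 57], [0, 0, 0]], [230, [0, 0, 58], [0, 0, 0]], [230, [0, 0, 58], [0, 0, 0]]])

```text
clock: 23.98
tcp_pos: [0.4567, 0.4038, 0.0186]
orientation: [[0.064, 0.998, 0.001], [0.998, -0.064, 0.001], [0.001, 0.001, -1.0]]
ft_force: [-0.1, -0.9, -0.6]
gripper_width: 0.0339
```

```bash
python3 plan.py 457 403 16 86.5;python3 - <<'E'
from h import *
im=shot('side','s11.png'); cv2.imwrite('pics/s11c.png',cv2.resize(im['frame'][60:240,100:280,::-1],None,fx=3,fy=3))
E
```

```text
t 23.98 tcp [456.7 403.8  18.6] yaw 86.3 w 33.9 F [-0.1 -0.9 -0.6]
shift [-0.8  0.3  2.6] turn [ 0.  -0.  -0.2]
```

View pics/s11c.png

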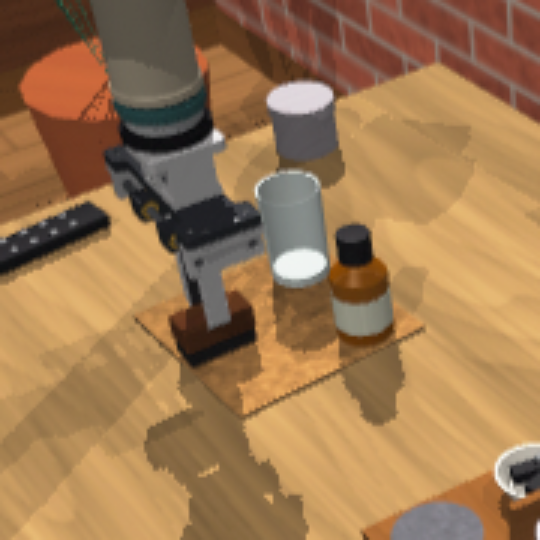

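Brush is right at the mat's near edge (crop (180,355)); shift it 15 mm inward before setting down.

Call:
servo_tool(commands=[[230, [0, 4, -2], [0, 0, 0]], [230, [0, 9, -2], [0, 0, 0]], [230, [0, 13, -2], [0, 0, 0]], [230, [0, 15, -1], [0, 0, 0]], [230, [0, 15, 1], [0, 0, 0]], [230, [0, 15, 2], [0, 0, 0]], [230, [0, 15, 3], [0, 0, 0]], [190, [0, 15, 3], [0, 0, 0]], [160, [0, 15, 3], [0, 0, 0]], [140, [0, 15, 3], [0, 0, 0]]])

```text
clock: 24.87
tcp_pos: [0.4713, 0.4028, 0.0153]
orientation: [[0.064, 0.998, 0.0], [0.998, -0.064, 0.0], [0.0, 0.0, -1.0]]
ft_force: [1.3, 0.1, -0.4]
gripper_width: 0.0387
```

Call:
servo_tool(commands=[[120, [0, 0, 0], [0, 0, 0]], [100, [0, 0, 0], [0, 0, 0]], [80, [0, 0, 0], [0, 0, 0]], [70, [0, 0, -4], [0, 0, 0]], [60, [0, 0, -20], [0, 0, 0]], [50, [0, 0, -50], [0, 0, 0]], [50, [0, 0, -85], [0, 0, 0]], [50, [0, 0, -115], [0, 0, 0]], [50, [0, 0, -130], [0, 0, 0]], [50, [0, 0, -135], [0, 0, 0]]])

```text
clock: 25.7
tcp_pos: [0.4731, 0.4038, 0.1542]
orientation: [[0.064, 0.998, 0.006], [0.998, -0.064, 0.004], [0.004, 0.005, -1.0]]
ft_force: [0.6, 0.1, -0.6]
gripper_width: 0.0752
```

```bash
python3 plan.py 538 -19 150 -4;python3 - <<'E'
from h import *
im=shot('side','s12.png')
E
```

```text
t 25.7 tcp [473.1 403.8 154.2] yaw 86.3 w 75.2 F [ 0.6  0.1 -0.6]
shift [-417.8   91.9    2.9] turn [ 0.1 -0.4 90.3]
```

View pics/s12.png

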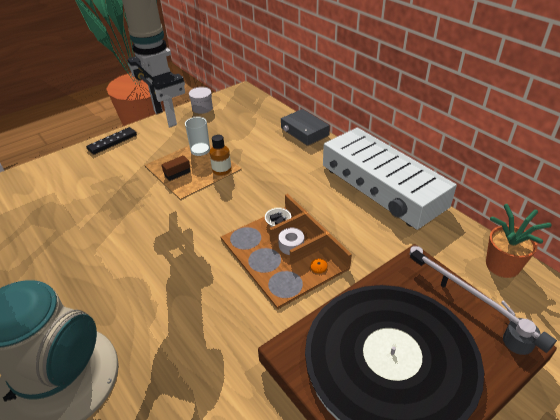

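All three stand upright on the mat: brush (176,168), tumbler (200,135), bottle (220,155). Now the weight.

Call:
servo_tool(commands=[[50, [-12, 3, 0], [0, 0, 7]], [50, [-40, 9, 0], [0, 0, 14]], [50, [-72, 16, 0], [0, 0, 21]], [50, [-104, 23, 0], [0, 0, 28]], [50, [-136, 30, 0], [0, 0, 35]], [50, [-168, 37, 0], [0, 0, 42]], [50, [-200, 44, 0], [0, 0, 49]], [50, [-232, 51, 0], [0, 0, 56]], [50, [-264, 58, 0], [0, 0, 63]], [50, [-296, 65, 0], [0, 0, 70]]])

```text
clock: 26.58
tcp_pos: [0.5159, 0.1014, 0.1484]
orientation: [[0.961, 0.275, -0.003], [0.275, -0.961, -0.0], [-0.003, -0.001, -1.0]]
ft_force: [-0.4, -1.0, 0.2]
gripper_width: 0.0754
```

```bash
python3 plan.py 538 -19 120 -4
```

```text
t 26.58 tcp [515.9 101.4 148.4] yaw 16.0 w 75.4 F [-0.4 -1.   0.2]
shift [-11.8 121.9  28.3] turn [-0.   0.2 20. ]
```

Call:
servo_tool(commands=[[50, [-3, 30, 0], [0, 0, 7]], [50, [-6, 60, 0], [0, 0, 14]], [50, [-9, 88, 4], [0, 0, 20]], [50, [-11, 108, 10], [0, 0, 20]], [50, [-12, 118, 18], [0, 0, 20]], [50, [-12, 122, 26], [0, 0, 20]], [50, [-12, 122, 28], [0, 0, 20]], [50, [-12, 122, 28], [0, 0, 20]], [50, [-12, 122, 28], [0, 0, 20]], [50, [-12, 122, 28], [0, 0, 20]]])

```text
clock: 27.42
tcp_pos: [0.54, -0.0162, 0.1224]
orientation: [[0.998, -0.063, 0.0], [-0.063, -0.998, 0.0], [0.0, -0.0, -1.0]]
ft_force: [0.1, 0.5, -0.1]
gripper_width: 0.0754
```

```bash
python3 plan.py 538 -19 15 -4;python3 - <<'E'
from h import *
im=shot('side','s13.png'); cv2.imwrite('pics/s13c.png',cv2.resize(im['frame'][130:310,190:370,::-1],None,fx=3,fy=3))
E
```

```text
t 27.42 tcp [540.  -16.2 122.4] yaw -3.6 w 75.4 F [ 0.1  0.5 -0.1]
shift [ -1.8   2.9 107.4] turn [-0.  -0.   0.4]
```

View pics/s13c.png

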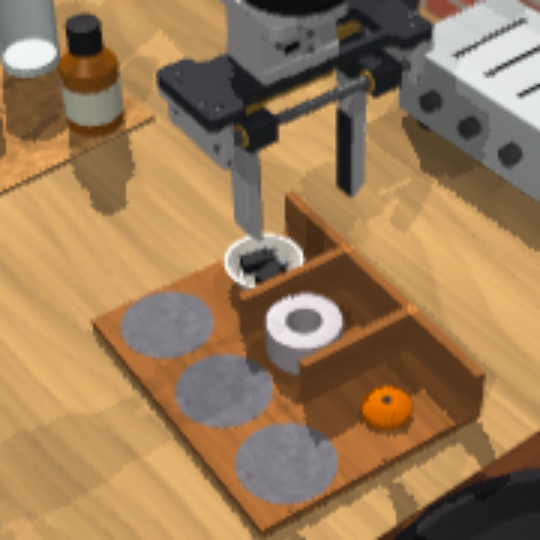

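Call:
servo_tool(commands=[[50, [-2, 3, 10], [0, 0, 0]], [50, [-2, 3, 26], [0, 0, 0]], [50, [-2, 3, 44], [0, 0, 0]], [50, [-2, 3, 62], [0, 0, 0]], [50, [-2, 3, 78], [0, 0, 0]], [50, [-2, 3, 90], [0, 0, 0]], [50, [-2, 3, 98], [0, 0, 0]], [50, [-2, 3, 104], [0, 0, 0]], [50, [-2, 3, 107], [0, 0, 0]], [50, [-2, 3, 107], [0, 0, 0]]])

```text
clock: 28.3
tcp_pos: [0.5376, -0.0202, 0.0148]
orientation: [[0.998, -0.064, -0.001], [-0.064, -0.998, 0.0], [-0.001, -0.0, -1.0]]
ft_force: [0.2, -1.0, 0.2]
gripper_width: 0.0756
```

```bash
python3 plan.py 538 -19 15 -4;python3 - <<'E'
from h import *
im=shot('side','s14.png'); cv2.imwrite('pics/s14c.png',cv2.resize(im['frame'][130:310,190:370,::-1],None,fx=3,fy=3))
E
```

```text
t 28.3 tcp [537.6 -20.2  14.8] yaw -3.7 w 75.6 F [ 0.2 -1.   0.2]
shift [ 0.4 -1.2 -0.2] turn [-0.   0.   0.3]
```

View pics/s14c.png

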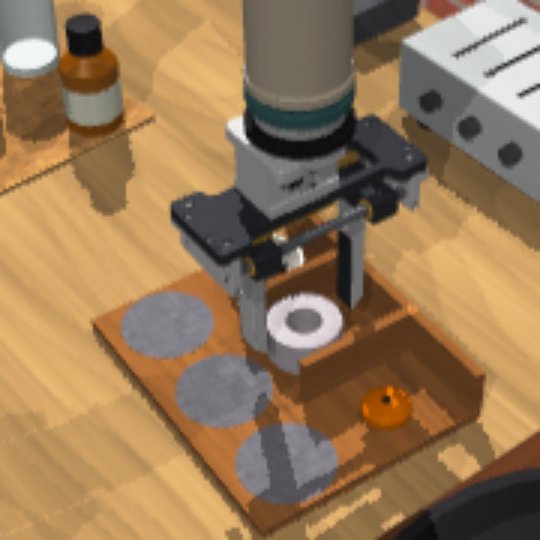

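Fingers straddle the ring front (255,345) and rear (350,300), inside the stall. Closing with a firm grip.

Call:
servo_tool(commands=[[60, [0, 0, 0], [0, 0, 0]], [70, [0, 0, 0], [0, 0, 0]], [80, [0, 0, 0], [0, 0, 0]], [90, [0, 0, 0], [0, 0, 0]], [100, [0, 0, 0], [0, 0, 0]], [120, [0, 0, 0], [0, 0, 0]], [150, [0, 0, 0], [0, 0, 0]], [190, [0, 0, 0], [0, 0, 0]], [230, [0, 0, 0], [0, 0, 0]], [230, [0, 0, 0], [0, 0, 0]]], squeeze=40)

```text
clock: 29.18
tcp_pos: [0.5379, -0.0203, 0.0155]
orientation: [[0.998, -0.064, 0.0], [-0.064, -0.998, 0.0], [0.0, -0.0, -1.0]]
ft_force: [-0.6, -0.1, 4.2]
gripper_width: 0.0275
```

Call:
servo_tool(commands=[[230, [0, 0, 0], [0, 0, 0]], [230, [0, 0, -3], [0, 0, 0]], [230, [0, 0, -9], [0, 0, 0]], [230, [0, 0, -20], [0, 0, 0]], [230, [0, 0, -36], [0, 0, 0]], [230, [0, 0, -56], [0, 0, 0]], [230, [0, 0, -78], [0, 0, 0]], [230, [0, 0, -100], [0, 0, 0]], [230, [0, 0, -118], [0, 0, 0]], [230, [0, 0, -125], [0, 0, 0]]])

```text
clock: 30.02
tcp_pos: [0.5398, -0.0206, 0.1432]
orientation: [[0.998, -0.064, 0.006], [-0.064, -0.998, -0.001], [0.006, 0.0, -1.0]]
ft_force: [0.3, 0.1, -0.1]
gripper_width: 0.009
```

```bash
python3 plan.py 468 -380.5 150 -4;python3 - <<'E'
from h import *
im=shot('side','s15.png'); cv2.imwrite('pics/s15c.png',cv2.resize(im['frame'][100:280,200:380,::-1],None,fx=3,fy=3))
E
```

```text
t 30.02 tcp [539.8 -20.6 143.2] yaw -3.7 w 9.0 F [ 0.3  0.1 -0.1]
shift [-48.5 363.8  -7. ] turn [ 0.  -0.3  0.3]
```

View pics/s15c.png

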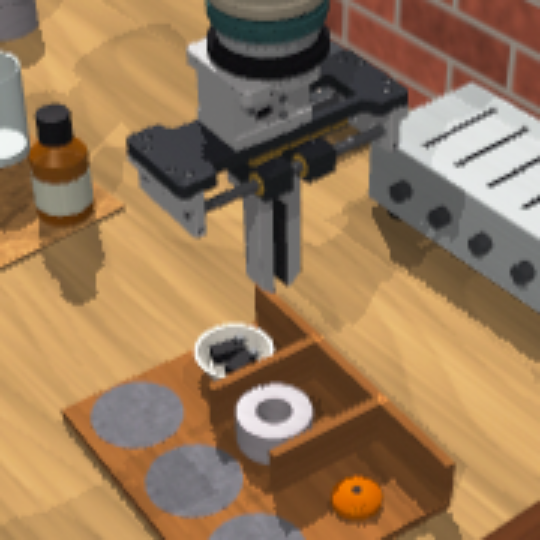

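Missed: the ring is still in the stall. Measuring where the fingertips truly are and whether the ring moved.

```bash
python3 - <<'E'
from g import *
print('closed tcp',w2px(S,(.5398,-.0206,.1432)))
for z in(.143,.15,.155,.16):print(z,w2px(S,(.5398,-.0206,z)))
# s14: TCP 537.6,-20.2,14.8, width 75.6; front finger outer ~ -50, inner -38 ; tip width 16 in y
for z in(.015,.025,.035,.045):
  print(z,[np.round((w2px(S,(.5376+dx,-.0202+dy,z))-[190,130])*3) for dx,dy in((-.038,-.008),(-.050,-.008),(.038,-.008),(.050,-.008))])
im=shot('top','t16.png')
a,b=T['frame'],im['frame']
cv2.imwrite('pics/t16c.png',np.hstack([cv2.resize(q[190:260,250:340,::-1],None,fx=4.4,fy=4.4,interpolation=cv2.INTER_CUBIC) for q in(a,b)]))
s=np.load('pics/s15.npz')['frame']; u=np.load('pics/s13.npz')['frame']
cv2.imwrite('pics/s16c.png',np.hstack([cv2.resize(q[200:280,240:330,::-1],None,fx=4.4,fy=4.4,interpolation=cv2.INTER_CUBIC) for q in(u,s)]))
E
```

```text
closed tcp [291.50115531 203.02655791]
0.143 [291.50220421 203.09719714]
0.15 [291.46532656 200.61365049]
0.155 [291.4387746  198.82549345]
0.16 [291.41204499 197.02537258]
0.015 [array([271., 374.]), array([259., 382.]), array([348., 329.]), array([360., 322.])]
0.025 [array([271., 365.]), array([259., 373.]), array([348., 320.]), array([360., 313.])]
0.035 [array([271., 356.]), array([258., 364.]), array([348., 310.]), array([360., 303.])]
0.045 [array([270., 347.]), array([258., 354.]), array([348., 301.]), array([360., 294.])]
```

View pics/s16c.png

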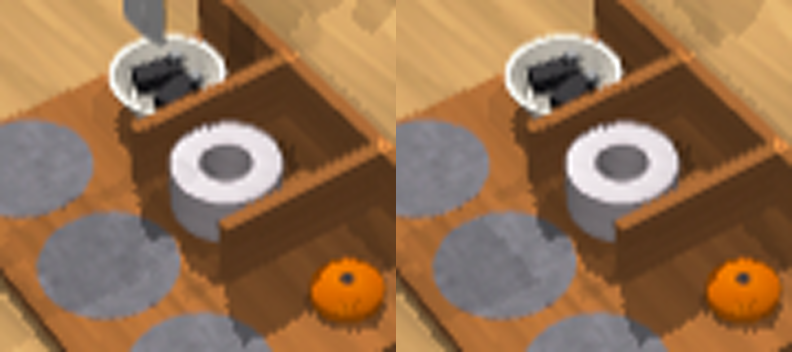

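View pics/t16c.png

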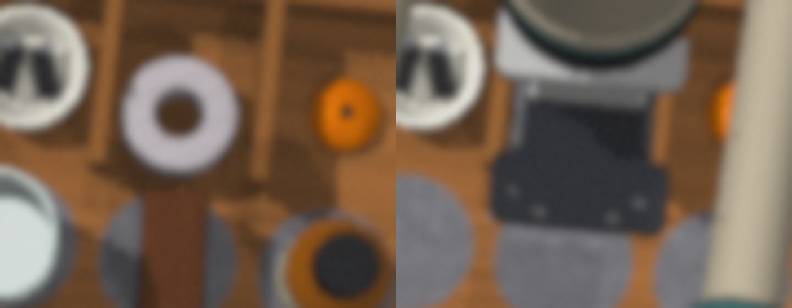

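```bash
python3 - <<'E'
from g import *
s=dict(np.load('pics/s15.npz'))
u0,v0=265,140
c=cv2.resize(s['frame'][v0:v0+70,u0:u0+60,::-1],None,fx=8,fy=8,interpolation=cv2.INTER_CUBIC)
for i,z in enumerate((.143,.153,.163,.173)):
    for dy in(-.008,.008):
        a=[((w2px(S,(.5398+dx,-.0206+dy,z))-[u0,v0]+.5)*8).astype(int) for dx in(-.017,.017)]
        cv2.line(c,tuple(map(int,a[0])),tuple(map(int,a[1])),[(0,255,0),(0,255,255),(255,0,255),(255,255,0)][i],1)
cv2.imwrite('pics/s15z.png',c)
s=dict(np.load('pics/s14.npz'))
u0,v0=260,210
c=cv2.resize(s['frame'][v0:v0+60,u0:u0+70,::-1],None,fx=8,fy=8,interpolation=cv2.INTER_CUBIC)
for i,z in enumerate((.015,.025,.035,.045)):
    for dy in(-.008,.008):
      for k in(-1,1):
        a=[((w2px(S,(.5376+dx*k,-.0202+dy,z))-[u0,v0]+.5)*8).astype(int) for dx in(.038,.050)]
        cv2.line(c,tuple(map(int,a[0])),tuple(map(int,a[1])),[(0,255,0),(0,255,255),(255,0,255),(255,255,0)][i],1)
cv2.imwrite('pics/s14z.png',c)
E
```

```text
(no output)
```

View pics/s15z.png

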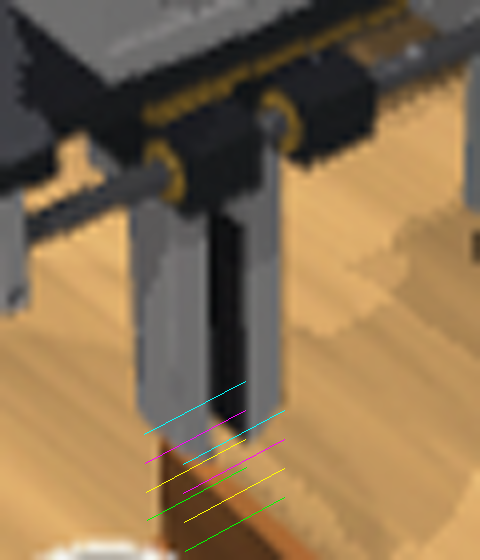

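View pics/s14z.png

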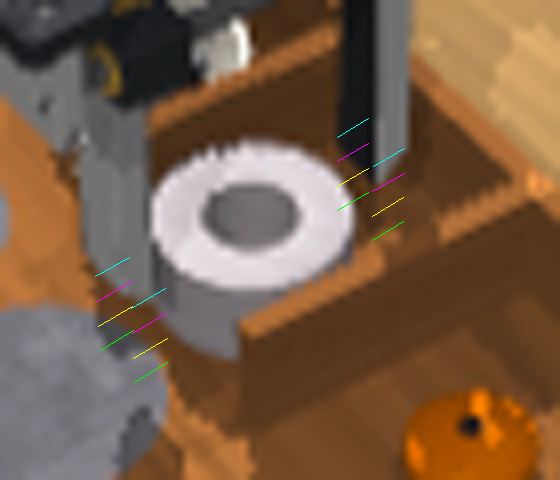

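```bash
python3 - <<'E'
from g import *
s=dict(np.load('pics/s10.npz'))
u0,v0=240,210
c=cv2.resize(s['frame'][v0:v0+65,u0:u0+70,::-1],None,fx=8,fy=8,interpolation=cv2.INTER_CUBIC)
for i,z in enumerate((.022,.032,.042,.052)):
    for dx in(-.008,.008):
      for k in(-1,):
        a=[((w2px(S,(.4614+dx,-.0185+dy*k,z))-[u0,v0]+.5)*8).astype(int) for dy in(.017,.0295)]
        cv2.line(c,tuple(map(int,a[0])),tuple(map(int,a[1])),[(0,255,0),(0,255,255),(255,0,255),(255,255,0)][i],1)
cv2.imwrite('pics/s10z.png',c)
E
```

```text
(no output)
```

View pics/s10z.png

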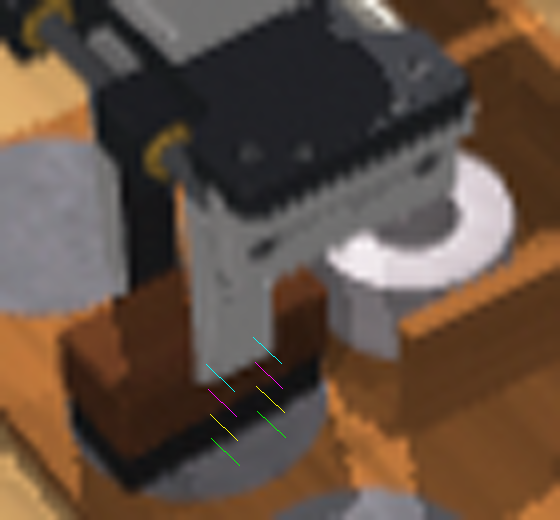

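The fingertips really sit about 25 mm above the reported TCP (overlay z≈170 at TCP 143), so the grip passed over the ring (top 40 mm). The ring hasn't moved. Reopen and go about 20 mm deeper, watching force.

Call:
servo_tool(commands=[[45, [0, 0, 0], [0, 0, 0]], [45, [-1, 0, 0], [0, 0, 0]], [45, [-2, 0, 0], [0, 0, 0]], [45, [-2, 0, 0], [0, 0, 0]], [45, [-2, 0, 0], [0, 0, 0]], [45, [-2, 0, 0], [0, 0, 0]], [45, [-2, 0, 10], [0, 0, 0]], [45, [-2, 0, 30], [0, 0, 0]], [45, [-2, 0, 55], [0, 0, 0]], [45, [-2, 0, 75], [0, 0, 0]]])

```text
clock: 30.95
tcp_pos: [0.5352, -0.0201, 0.0634]
orientation: [[0.998, -0.064, -0.001], [-0.064, -0.998, 0.0], [-0.001, -0.0, -1.0]]
ft_force: [0.1, 0.6, 0.6]
gripper_width: 0.0722
```

```bash
python3 plan.py 538 -19 10 -4
```

```text
t 30.95 tcp [535.2 -20.1  63.4] yaw -3.7 w 72.2 F [0.1 0.6 0.6]
shift [ 2.8 -1.2 53.4] turn [-0.   0.   0.3]
```

Call:
servo_tool(commands=[[45, [3, 0, 8], [0, 0, 0]], [45, [3, 0, 20], [0, 0, 0]], [45, [3, 0, 32], [0, 0, 0]], [45, [3, 0, 42], [0, 0, 0]], [45, [3, 0, 50], [0, 0, 0]], [45, [3, 0, 55], [0, 0, 0]], [45, [3, 0, 58], [0, 0, 0]], [45, [3, 0, 60], [0, 0, 0]], [45, [3, 0, 62], [0, 0, 0]], [45, [3, 0, 63], [0, 0, 0]]])

```text
clock: 31.78
tcp_pos: [0.5391, -0.0204, 0.0023]
orientation: [[0.998, -0.064, 0.001], [-0.064, -0.998, -0.0], [0.001, -0.0, -1.0]]
ft_force: [0.5, 0.5, -0.2]
gripper_width: 0.0776
```

```bash
python3 plan.py 538 -19 -5 -4; python3 - <<'E'
from h import *
im=shot('side','s17.png'); cv2.imwrite('pics/s17c.png',cv2.resize(im['frame'][190:290,240:350,::-1],None,fx=6,fy=6,interpolation=cv2.INTER_CUBIC))
E
```

```text
t 31.78 tcp [539.1 -20.4   2.3] yaw -3.7 w 77.6 F [ 0.5  0.5 -0.2]
shift [-1.2 -1.3  7.3] turn [-0.  -0.   0.3]
```

View pics/s17c.png

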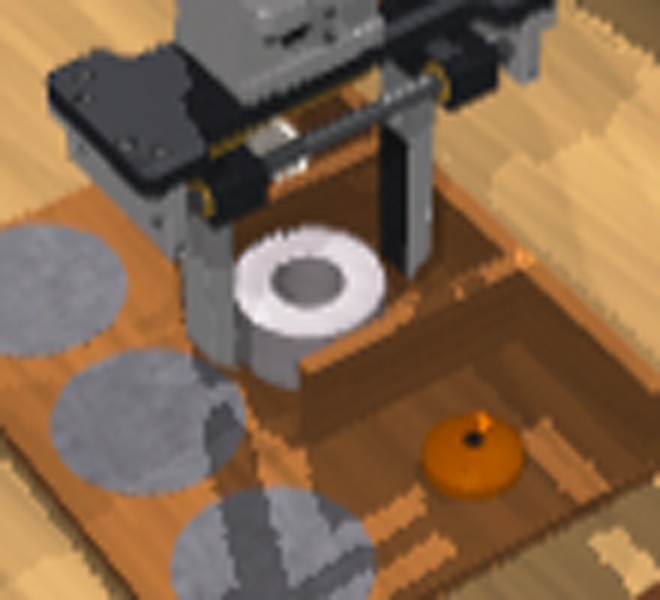

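No contact at TCP z=2 (below the 10 mm base), confirming the offset. A little deeper, then close.

Call:
servo_tool(commands=[[45, [-1, 0, 2], [0, 0, 0]], [45, [-1, 0, 4], [0, 0, 0]], [45, [-1, 0, 6], [0, 0, 0]], [45, [-1, 0, 8], [0, 0, 0]], [55, [-1, 0, 8], [0, 0, 0]], [65, [-1, 0, 8], [0, 0, 0]], [75, [-1, 0, 8], [0, 0, 0]], [85, [-1, 0, 8], [0, 0, 0]], [90, [-1, 0, 8], [0, 0, 0]], [95, [-1, 0, 8], [0, 0, 0]]], squeeze=15)

```text
clock: 32.67
tcp_pos: [0.5389, -0.0204, -0.0056]
orientation: [[0.998, -0.064, 0.002], [-0.064, -0.998, -0.0], [0.002, -0.0, -1.0]]
ft_force: [1.8, 0.1, -1.7]
gripper_width: 0.0599
```

Call:
servo_tool(commands=[[105, [0, 0, 0], [0, 0, 0]], [115, [0, 0, 0], [0, 0, 0]], [125, [0, 0, 0], [0, 0, 0]], [135, [0, 0, 0], [0, 0, 0]], [150, [0, 0, 0], [0, 0, 0]], [170, [0, 0, 0], [0, 0, 0]], [190, [0, 0, 0], [0, 0, 0]], [210, [0, 0, 0], [0, 0, 0]], [230, [0, 0, 0], [0, 0, 0]], [230, [0, 0, 0], [0, 0, 0]]])

```text
clock: 33.5
tcp_pos: [0.5382, -0.0204, -0.0057]
orientation: [[0.998, -0.064, 0.001], [-0.064, -0.998, -0.0], [0.001, 0.0, -1.0]]
ft_force: [3.6, -0.5, 1.1]
gripper_width: 0.06
```

Stopped on 60 mm: the ring is gripped. Firm up and lift.

Call:
servo_tool(commands=[[230, [0, 0, 0], [0, 0, 0]], [230, [0, 0, 0], [0, 0, 0]], [230, [0, 0, 0], [0, 0, 0]], [230, [0, 0, -3], [0, 0, 0]], [230, [0, 0, -8], [0, 0, 0]], [230, [0, 0, -18], [0, 0, 0]], [230, [0, 0, -34], [0, 0, 0]], [230, [0, 0, -54], [0, 0, 0]], [230, [0, 0, -76], [0, 0, 0]], [230, [0, 0, -94], [0, 0, 0]]], squeeze=40)

```text
clock: 34.33
tcp_pos: [0.5366, -0.0201, 0.0896]
orientation: [[0.998, -0.064, -0.002], [-0.064, -0.998, 0.0], [-0.002, -0.0, -1.0]]
ft_force: [0.6, 0.2, -4.2]
gripper_width: 0.0595
```

Call:
servo_tool(commands=[[230, [0, 0, -14], [0, 0, 0]], [230, [0, 0, -30], [0, 0, 0]], [230, [0, 0, -46], [0, 0, 0]], [230, [0, 0, -58], [0, 0, 0]], [230, [0, 0, -64], [0, 0, 0]], [230, [0, 0, -66], [0, 0, 0]], [230, [0, 0, -66], [0, 0, 0]], [230, [0, 0, -66], [0, 0, 0]], [230, [0, 0, -66], [0, 0, 0]], [230, [0, 0, -66], [0, 0, 0]]])

```text
clock: 35.17
tcp_pos: [0.537, -0.0202, 0.1532]
orientation: [[0.998, -0.064, -0.002], [-0.064, -0.998, 0.0], [-0.002, -0.0, -1.0]]
ft_force: [-0.4, -0.4, -4.0]
gripper_width: 0.0597
```

```bash
python3 plan.py 468 -380.5 150 -4; python3 - <<'E'
from h import *
im=shot('side','s18.png'); cv2.imwrite('pics/s18c.png',cv2.resize(im['frame'][110:230,230:360,::-1],None,fx=5,fy=5,interpolation=cv2.INTER_CUBIC))
E
```

```text
t 35.17 tcp [537.  -20.2 153.2] yaw -3.7 w 59.7 F [-0.4 -0.4 -4. ]
shift [-45.7 364.    3.2] turn [-0.   0.1  0.3]
```

View pics/s18c.png

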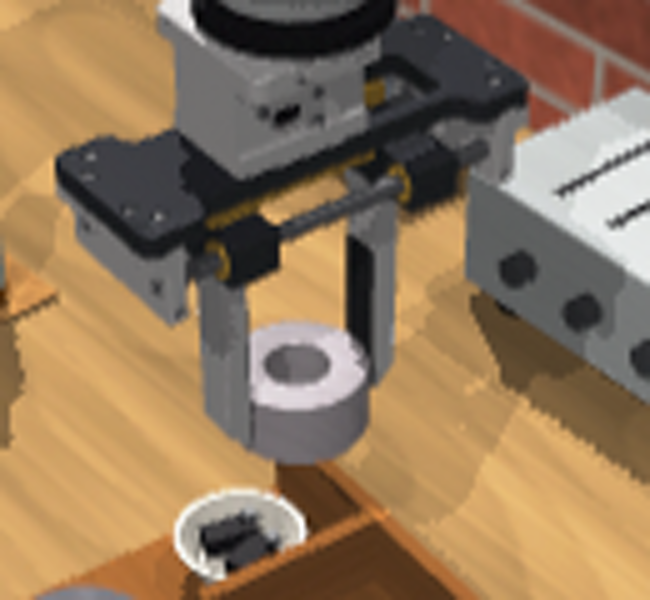

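Ring held level. Carry it over the turntable.

Call:
servo_tool(commands=[[230, [-1, 8, 0], [0, 0, 0]], [230, [-3, 24, 0], [0, 0, 0]], [230, [-6, 48, 0], [0, 0, 0]], [230, [-9, 74, 0], [0, 0, 0]], [230, [-13, 100, 0], [0, 0, 0]], [230, [-16, 126, 0], [0, 0, 0]], [230, [-19, 152, 0], [0, 0, 0]], [230, [-22, 178, 0], [0, 0, 0]], [230, [-26, 204, 0], [0, 0, 0]], [230, [-29, 230, 0], [0, 0, 0]]])

```text
clock: 36.05
tcp_pos: [0.493, -0.2497, 0.1539]
orientation: [[0.998, -0.065, -0.001], [-0.065, -0.998, 0.0], [-0.001, 0.0, -1.0]]
ft_force: [0.9, -0.3, -4.1]
gripper_width: 0.0595
```

Call:
servo_tool(commands=[[230, [-3, 25, 0], [0, 0, 0]], [230, [-6, 48, 0], [0, 0, 0]], [230, [-9, 70, 0], [0, 0, 0]], [230, [-11, 90, 2], [0, 0, 0]], [230, [-13, 106, 6], [0, 0, 0]], [230, [-15, 118, 12], [0, 0, 0]], [230, [-16, 127, 20], [0, 0, 0]], [230, [-17, 132, 28], [0, 0, 0]], [230, [-17, 134, 36], [0, 0, 0]], [230, [-17, 134, 40], [0, 0, 0]]])

```text
clock: 36.88
tcp_pos: [0.4678, -0.3796, 0.1121]
orientation: [[0.998, -0.064, -0.002], [-0.064, -0.998, 0.003], [-0.002, -0.002, -1.0]]
ft_force: [0.2, 0.4, -4.4]
gripper_width: 0.0591
```

```bash
python3 plan.py 468 -380.5 100 -4; python3 - <<'E'
from h import *
im=shot('side','s19.png'); cv2.imwrite('pics/s19c.png',cv2.resize(im['frame'][240:420,300:500,::-1],None,fx=4,fy=3.3,interpolation=cv2.INTER_CUBIC))
im=shot('top','t19.png'); cv2.imwrite('pics/t19c.png',cv2.resize(im['frame'][190:310,400:520,::-1],None,fx=4,fy=4,interpolation=cv2.INTER_CUBIC))
E
```

```text
t 36.88 tcp [ 467.8 -379.6  112.1] yaw -3.7 w 59.1 F [ 0.2  0.4 -4.4]
shift [ 0.3  0.9 12.1] turn [-0.1  0.1  0.3]
```

View pics/s19c.png

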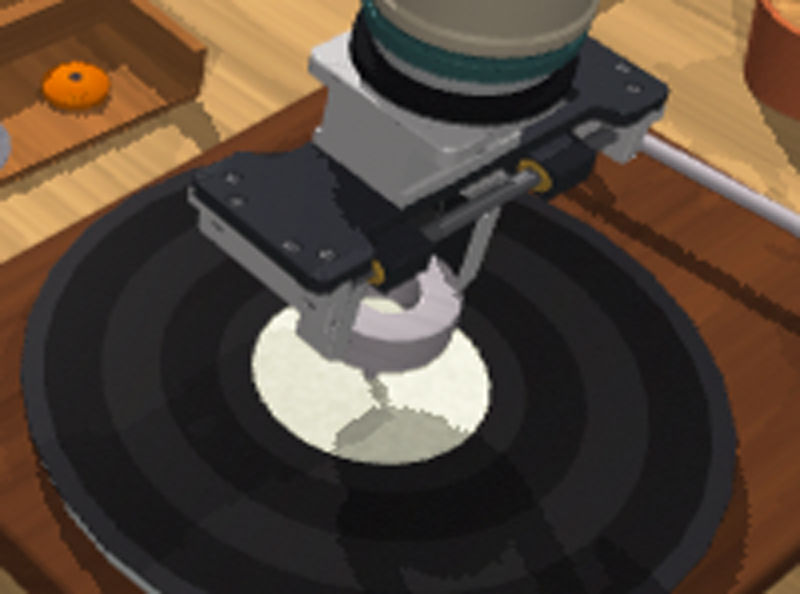

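View pics/t19c.png

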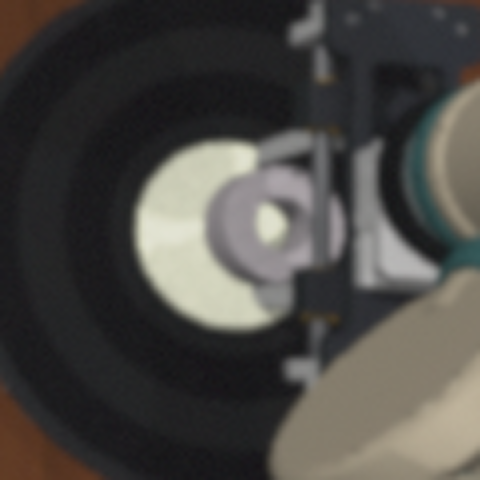

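```bash
python3 - <<'E'
from ov import *
t=dict(np.load('pics/t19.npz'));s=dict(np.load('pics/s19.npz'))
cs=[]
x,y=467.8,-379.6
G=(0,255,0);M=(255,0,255)
cv=[(circ(x,y,158,60),G),(circ(x,y,158,27),G),(circ(x,y,128,60),M),(circ(468,-380.5,81,100),(0,255,255))]
draw(t,cv,(410,190,520,300),6,'ot.png');draw(s,cv,(340,290,460,400),6,'os.png')
E
```

```text
(no output)
```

View pics/ot.png

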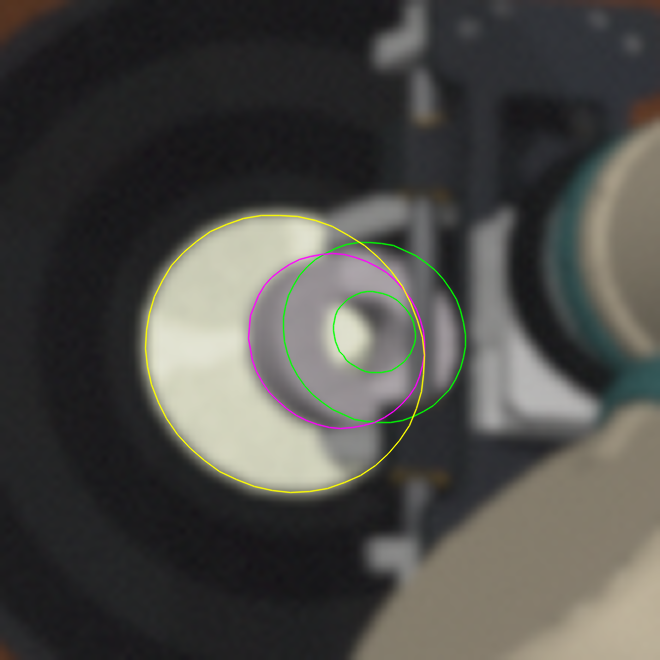

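View pics/os.png

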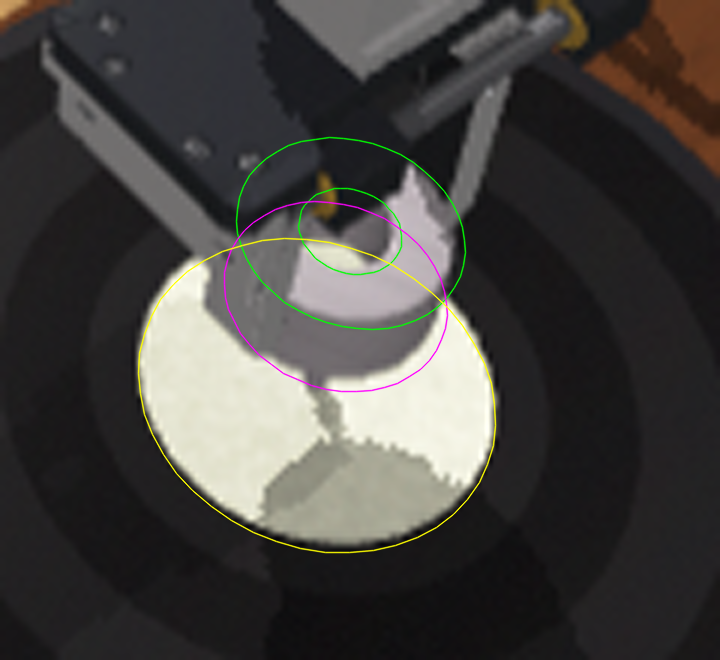

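Label circle overlays fit in both views; the ring is about 2 mm off to +y at most. Correct 2–3 mm and lower over the spindle.

Call:
servo_tool(commands=[[230, [0, 1, 3], [0, 0, 0]], [230, [0, 3, 10], [0, 0, 0]], [230, [0, 3, 18], [0, 0, 0]], [230, [0, 3, 26], [0, 0, 0]], [230, [0, 3, 33], [0, 0, 0]], [230, [0, 3, 38], [0, 0, 0]], [230, [0, 3, 41], [0, 0, 0]], [230, [0, 3, 43], [0, 0, 0]], [230, [0, 3, 44], [0, 0, 0]], [230, [0, 3, 44], [0, 0, 0]]])

```text
clock: 37.82
tcp_pos: [0.4683, -0.3836, 0.0701]
orientation: [[0.998, -0.064, 0.0], [-0.064, -0.998, 0.0], [0.0, -0.0, -1.0]]
ft_force: [-0.4, 0.2, -4.5]
gripper_width: 0.0594
```

```bash
python3 plan.py 468 -382 65 -4; python3 - <<'E'
from ov import *
im=shot('side','s20.png'); t=shot('top','t20.png')
x,y=467.8,-380.3
G=(0,255,0);M=(255,0,255)
cv=[(circ(x,y,114,60),G),(circ(x,y,114,27),G),(circ(x,y,84,60),M),(circ(468,-380.5,81,100),(0,255,255))]
draw(t,cv,(410,190,520,300),6,'ot2.png');draw(im,cv,(340,290,460,400),6,'os2.png')
E
```

```text
t 37.82 tcp [ 468.3 -383.6   70.1] yaw -3.7 w 59.4 F [-0.4  0.2 -4.5]
shift [-0.4 -1.6  5.1] turn [-0.  -0.   0.3]
```

View pics/os2.png

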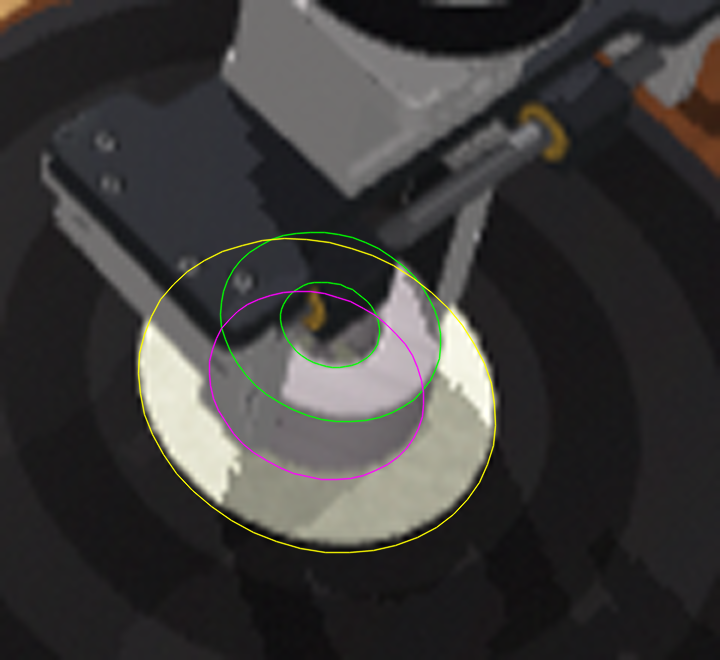

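View pics/ot2.png

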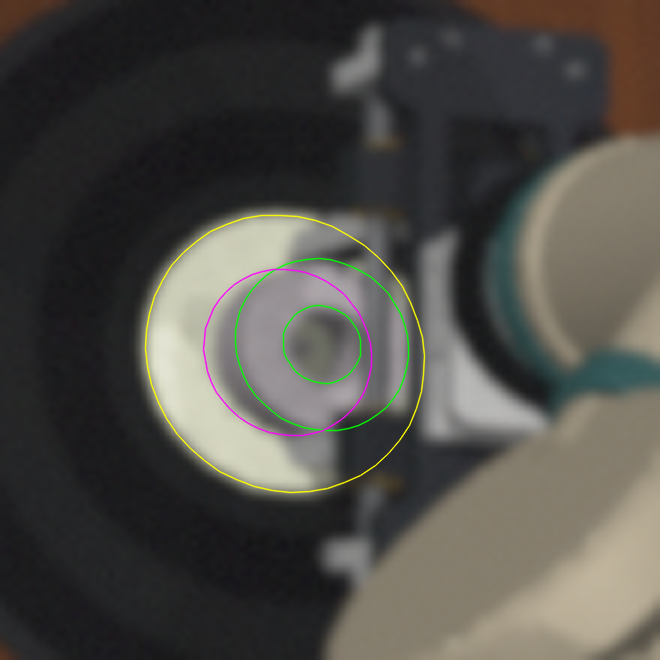

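Ring encloses the spindle (visible through the hole), within ~2 mm. Nudge 1.5 mm back, lower and release.

Call:
servo_tool(commands=[[230, [0, -1.5, 1], [0, 0, 0]], [230, [0, -1.5, 2.5], [0, 0, 0]], [230, [0, -1.5, 4], [0, 0, 0]], [230, [0, -1.5, 5], [0, 0, 0]], [230, [0, -1.5, 5.5], [0, 0, 0]], [230, [0, -1.5, 5.5], [0, 0, 0]], [230, [0, -1.5, 5.5], [0, 0, 0]], [180, [0, -1.5, 5.5], [0, 0, 0]], [130, [0, -1.5, 5.5], [0, 0, 0]], [90, [0, -1.5, 5.5], [0, 0, 0]]])

```text
clock: 38.75
tcp_pos: [0.4684, -0.3822, 0.0651]
orientation: [[0.998, -0.064, 0.0], [-0.064, -0.998, -0.0], [0.0, 0.0, -1.0]]
ft_force: [-2.3, 2.1, 1.8]
gripper_width: 0.0603
```

Call:
servo_tool(commands=[[80, [0, 0, 0], [0, 0, 0]], [65, [0, 0, 0], [0, 0, 0]], [50, [0, 0, 0], [0, 0, 0]], [40, [0, 0, 0], [0, 0, 0]], [40, [0, 0, -4], [0, 0, 0]], [30, [0, 0, -14], [0, 0, 0]], [20, [0, 0, -34], [0, 0, 0]], [10, [0, 0, -64], [0, 0, 0]], [0, [0, 0, -90], [0, 0, 0]], [0, [0, 0, -105], [0, 0, 0]]], squeeze=15)

```text
clock: 39.58
tcp_pos: [0.4696, -0.3833, 0.1739]
orientation: [[0.998, -0.064, 0.004], [-0.064, -0.998, -0.004], [0.004, 0.004, -1.0]]
ft_force: [1.6, -0.7, 0.1]
gripper_width: 0.0938
```

```bash
python3 plan.py 472 403 180 86.5
```

```text
t 39.58 tcp [ 469.6 -383.3  173.9] yaw -3.7 w 93.8 F [ 1.6 -0.7  0.1]
shift [ -48.2 -784.8   -9.2] turn [  0.4  -0.  -90.2]
```

Call:
servo_tool(commands=[[0, [0, -10, -4], [0, 0, -4]], [0, [-2, -35, -8], [0, 0, -8]], [0, [-4, -65, -8], [0, 0, -12]], [0, [-6, -98, -8], [0, 0, -16]], [0, [-8, -131, -8], [0, 0, -20]], [0, [-10, -164, -8], [0, 0, -24]], [0, [-12, -197, -8], [0, 0, -28]], [0, [-14, -230, -8], [0, 0, -32]], [0, [-16, -263, -8], [0, 0, -36]], [0, [-18, -296, -8], [0, 0, -40]]])

```text
clock: 40.42
tcp_pos: [0.4695, -0.0841, 0.1788]
orientation: [[0.804, 0.595, 0.002], [0.595, -0.804, -0.0], [0.001, 0.001, -1.0]]
ft_force: [0.8, -0.1, -0.3]
gripper_width: 0.0939
```

```bash
python3 plan.py 472 403 180 86.5; python3 - <<'E'
from ov import *
im=shot('side','s21.png'); t=shot('top','t21.png')
x,y=468,-380.5
G=(0,255,0);M=(255,0,255)
cv=[(circ(x,y,111,60),G),(circ(x,y,111,27),G),(circ(x,y,81,60),M)]
draw(t,cv,(410,190,520,300),5,'ot3.png');draw(im,cv,(340,290,460,400),5,'os3.png')
cv2.imwrite('pics/p3.png',np.hstack([cv2.imread('pics/ot3.png')[:,:395],cv2.imread('pics/os3.png')[:,:400]]))
E
```

```text
t 40.42 tcp [469.5 -84.1 178.8] yaw 36.5 w 93.9 F [ 0.8 -0.1 -0.3]
shift [ 291.7 -390.2   -1.4] turn [  0.1  -0.  -50. ]
```

View pics/p3.png

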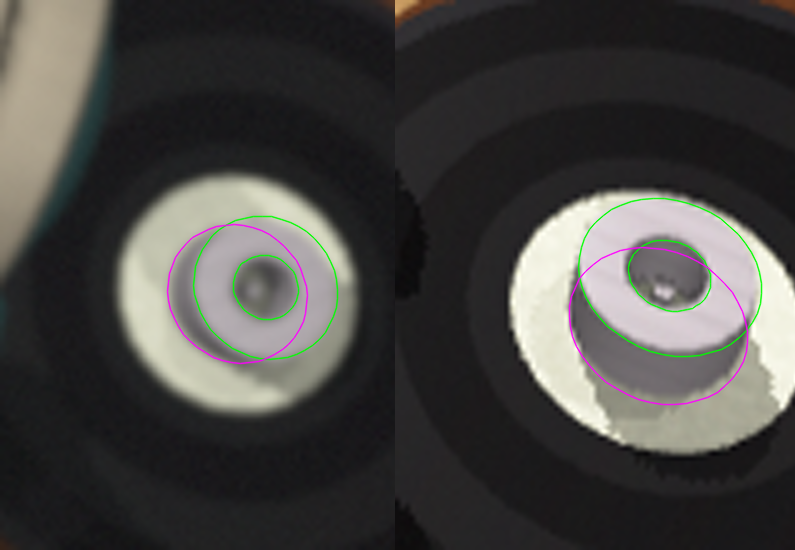

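View pics/s21.png

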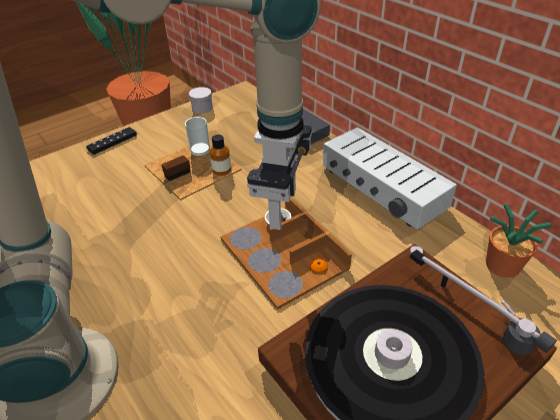

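Ring lies flat on the label with the spindle in the middle of its hole; the three still stand on the mat. Now return the brush.

Call:
servo_tool(commands=[[0, [22, -30, 0], [0, 0, -6]], [0, [44, -59, 0], [0, 0, -12]], [0, [66, -88, 0], [0, 0, -18]], [0, [87, -117, 0], [0, 0, -24]], [0, [108, -146, 0], [0, 0, -30]], [0, [130, -175, 0], [0, 0, -36]], [0, [152, -204, 0], [0, 0, -42]], [0, [174, -233, 0], [0, 0, -46]], [0, [196, -262, 0], [0, 0, -50]], [0, [218, -291, 0], [0, 0, -50]]])

```text
clock: 41.35
tcp_pos: [0.4735, 0.2793, 0.1786]
orientation: [[0.063, 0.998, 0.002], [0.998, -0.063, 0.0], [0.0, 0.002, -1.0]]
ft_force: [1.7, -0.0, 0.4]
gripper_width: 0.094
```

```bash
python3 plan.py 471.3 402.8 130 86.3
```

```text
t 41.35 tcp [473.5 279.3 178.6] yaw 86.4 w 94.0 F [ 1.7 -0.   0.4]
shift [123.1 -10.1  48.7] turn [ 0.1 -0.   0.1]
```

Call:
servo_tool(commands=[[10, [28, -2, 0], [0, 0, 0]], [20, [55, -4, 0], [0, 0, 0]], [30, [80, -6, 4], [0, 0, 0]], [40, [100, -8, 10], [0, 0, 0]], [50, [114, -9, 18], [0, 0, 0]], [60, [121, -10, 28], [0, 0, 0]], [60, [123, -10, 38], [0, 0, 0]], [60, [123, -10, 46], [0, 0, 0]], [60, [123, -10, 49], [0, 0, 0]], [60, [123, -10, 49], [0, 0, 0]]])

```text
clock: 42.18
tcp_pos: [0.4702, 0.3998, 0.1275]
orientation: [[0.065, 0.998, -0.002], [0.998, -0.065, -0.002], [-0.002, -0.002, -1.0]]
ft_force: [-0.3, 0.2, -0.4]
gripper_width: 0.0721
```

```bash
python3 plan.py 471.3 402.8 7.5 86.3; python3 - <<'E'
from h import *
im=shot('side','s22.png'); cv2.imwrite('pics/s22c.png',cv2.resize(im['frame'][60:240,100:280,::-1],None,fx=3,fy=3))
E
```

```text
t 42.18 tcp [470.2 399.8 127.5] yaw 86.2 w 72.1 F [-0.3  0.2 -0.4]
shift [  3.3   1.1 119.9] turn [-0.1  0.1 -0.1]
```

View pics/s22c.png

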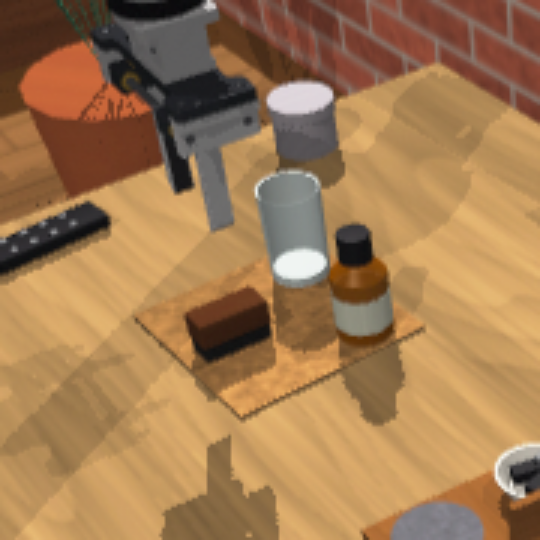

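Call:
servo_tool(commands=[[60, [2, 1, 10], [0, 0, 0]], [60, [2, 1, 28], [0, 0, 0]], [60, [2, 1, 50], [0, 0, 0]], [60, [2, 1, 72], [0, 0, 0]], [60, [2, 1, 92], [0, 0, 0]], [60, [2, 1, 107], [0, 0, 0]], [60, [2, 1, 115], [0, 0, 0]], [70, [2, 1, 119], [0, 0, 0]], [80, [2, 1, 120], [0, 0, 0]], [95, [2, 1, 120], [0, 0, 0]]])

```text
clock: 43.07
tcp_pos: [0.4724, 0.4036, 0.0092]
orientation: [[0.064, 0.998, 0.001], [0.998, -0.064, 0.001], [0.001, 0.001, -1.0]]
ft_force: [0.1, 0.3, 0.6]
gripper_width: 0.0614
```

Call:
servo_tool(commands=[[110, [0, 0, 0], [0, 0, 0]], [120, [0, 0, 0], [0, 0, 0]], [130, [0, 0, 0], [0, 0, 0]], [140, [0, 0, 0], [0, 0, 0]], [150, [0, 0, 0], [0, 0, 0]], [160, [0, 0, 0], [0, 0, 0]], [170, [0, 0, 0], [0, 0, 0]], [180, [0, 0, 0], [0, 0, 0]], [200, [0, 0, 0], [0, 0, 0]], [230, [0, 0, 0], [0, 0, 0]]])

```text
clock: 43.9
tcp_pos: [0.4719, 0.4036, 0.0088]
orientation: [[0.064, 0.998, 0.0], [0.998, -0.064, 0.0], [0.0, 0.0, -1.0]]
ft_force: [-0.4, -0.2, 0.5]
gripper_width: 0.0339
```

Call:
servo_tool(commands=[[230, [0, 0, 0], [0, 0, 0]], [230, [0, 0, -4], [0, 0, 0]], [230, [0, 0, -12], [0, 0, 0]], [230, [0, 0, -24], [0, 0, 0]], [230, [0, 0, -40], [0, 0, 0]], [230, [0, 0, -58], [0, 0, 0]], [230, [0, 0, -76], [0, 0, 0]], [230, [0, 0, -90], [0, 0, 0]], [230, [0, 0, -98], [0, 0, 0]], [230, [0, 0, -100], [0, 0, 0]]])

```text
clock: 44.73
tcp_pos: [0.4727, 0.4039, 0.1108]
orientation: [[0.064, 0.998, 0.003], [0.998, -0.064, 0.002], [0.002, 0.003, -1.0]]
ft_force: [0.7, 0.3, -0.5]
gripper_width: 0.0342
```

```bash
python3 plan.py 461.4 -18.5 110 86.3; python3 - <<'E'
from h import *
im=shot('side','s23.png'); cv2.imwrite('pics/s23c.png',cv2.resize(im['frame'][60:240,100:280,::-1],None,fx=3,fy=3))
E
```

```text
t 44.73 tcp [472.7 403.9 110.8] yaw 86.3 w 34.2 F [ 0.7  0.3 -0.5]
shift [-422.2   15.9   -0. ] turn [ 0.2 -0.1  0. ]
```

View pics/s23c.png

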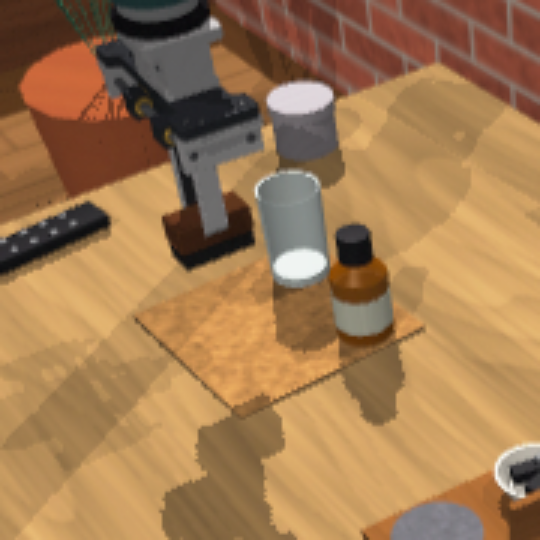

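Call:
servo_tool(commands=[[230, [-8, 0, 0], [0, 0, 0]], [230, [-24, 1, 0], [0, 0, 0]], [230, [-48, 2, 0], [0, 0, 0]], [230, [-76, 3, 0], [0, 0, 0]], [230, [-106, 4, 0], [0, 0, 0]], [230, [-136, 5, 0], [0, 0, 0]], [230, [-166, 6, 0], [0, 0, 0]], [230, [-196, 7, 0], [0, 0, 0]], [230, [-226, 8, 0], [0, 0, 0]], [230, [-256, 10, 0], [0, 0, 0]]])

```text
clock: 45.62
tcp_pos: [0.4632, 0.1445, 0.1076]
orientation: [[0.064, 0.998, -0.003], [0.998, -0.064, -0.001], [-0.001, -0.003, -1.0]]
ft_force: [0.5, 0.3, -1.5]
gripper_width: 0.0337
```

Call:
servo_tool(commands=[[230, [-30, 1, 0], [0, 0, 0]], [230, [-58, 2, 0], [0, 0, 0]], [230, [-84, 3, 0], [0, 0, 0]], [230, [-108, 4, 0], [0, 0, 0]], [230, [-129, 5, 0], [0, 0, 0]], [230, [-146, 6, 0], [0, 0, 0]], [230, [-158, 6, 4], [0, 0, 0]], [230, [-164, 6, 10], [0, 0, 0]], [230, [-166, 6, 18], [0, 0, 0]], [230, [-166, 6, 22], [0, 0, 0]]])

```text
clock: 46.45
tcp_pos: [0.4589, -0.019, 0.085]
orientation: [[0.066, 0.998, -0.003], [0.998, -0.066, 0.001], [0.0, -0.003, -1.0]]
ft_force: [0.3, 0.4, -0.5]
gripper_width: 0.034
```

```bash
python3 plan.py 462 -18.5 16 86.3
```

```text
t 46.45 tcp [458.9 -19.   85. ] yaw 86.2 w 34.0 F [ 0.3  0.4 -0.5]
shift [ 0.7  3.2 69. ] turn [-0.2 -0.  -0.1]
```

Call:
servo_tool(commands=[[230, [0, 2, 12], [0, 0, 0]], [230, [0, 2, 26], [0, 0, 0]], [230, [0, 2, 40], [0, 0, 0]], [230, [0, 2, 51], [0, 0, 0]], [230, [0, 2, 59], [0, 0, 0]], [230, [0, 2, 63], [0, 0, 0]], [230, [0, 2, 65], [0, 0, 0]], [230, [0, 2, 66], [0, 0, 0]], [230, [0, 2, 66], [0, 0, 0]], [230, [0, 2, 66], [0, 0, 0]]])

```text
clock: 47.28
tcp_pos: [0.4631, -0.0189, 0.0211]
orientation: [[0.064, 0.998, 0.001], [0.998, -0.064, -0.0], [-0.0, 0.001, -1.0]]
ft_force: [-0.4, -0.6, -2.3]
gripper_width: 0.0337
```

```bash
python3 plan.py 462 -18.5 16 86.3; python3 - <<'E'
from h import *
im=shot('side','s24.png'); cv2.imwrite('pics/s24c.png',cv2.resize(im['frame'][130:310,190:370,::-1],None,fx=3,fy=3))
E
```

```text
t 47.28 tcp [463.1 -18.9  21.1] yaw 86.3 w 33.7 F [-0.4 -0.6 -2.3]
shift [ 0.4 -1.2  5.1] turn [0.1 0.  0. ]
```

View pics/s24c.png

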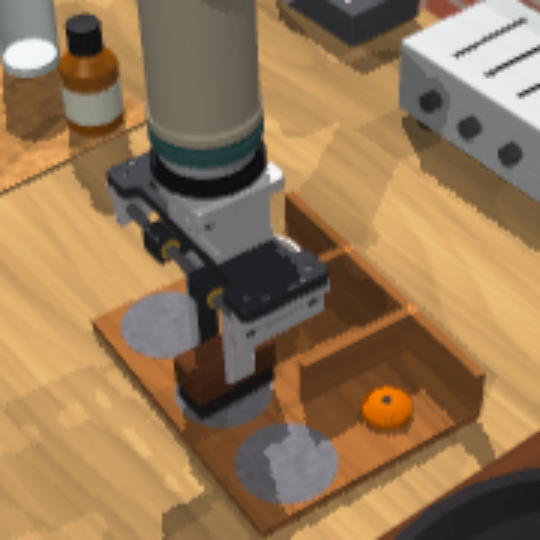

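Brush a few mm above its felt. Lower 5 mm and release.

Call:
servo_tool(commands=[[230, [0, -1, 2], [0, 0, 0]], [230, [0, -1, 4], [0, 0, 0]], [230, [0, -1, 5], [0, 0, 0]], [230, [0, -1, 5.5], [0, 0, 0]], [230, [0, -1, 5.5], [0, 0, 0]], [200, [0, -1, 5.5], [0, 0, 0]], [170, [0, -1, 5.5], [0, 0, 0]], [150, [0, -1, 5.5], [0, 0, 0]], [130, [0, -1, 5.5], [0, 0, 0]], [110, [0, -1, 5.5], [0, 0, 0]]])

```text
clock: 48.17
tcp_pos: [0.4619, -0.0189, 0.0153]
orientation: [[0.064, 0.998, 0.0], [0.998, -0.064, 0.0], [0.0, 0.0, -1.0]]
ft_force: [-0.2, 0.1, -0.2]
gripper_width: 0.0483
```

Call:
servo_tool(commands=[[100, [0, 0, 0], [0, 0, 0]], [90, [0, 0, 0], [0, 0, 0]], [80, [0, 0, 0], [0, 0, 0]], [70, [0, 0, -4], [0, 0, 0]], [60, [0, 0, -20], [0, 0, 0]], [40, [0, 0, -50], [0, 0, 0]], [20, [0, 0, -85], [0, 0, 0]], [0, [0, 0, -120], [0, 0, 0]], [0, [0, 0, -145], [0, 0, 0]], [0, [0, 0, -150], [0, 0, 0]]])

```text
clock: 49.0
tcp_pos: [0.4648, -0.0194, 0.1701]
orientation: [[0.064, 0.998, 0.009], [0.998, -0.064, -0.002], [-0.001, 0.009, -1.0]]
ft_force: [1.0, -0.9, 1.0]
gripper_width: 0.0941
```

```bash
python3 plan.py 579.1 343.5 175 -3.7; python3 - <<'E'
from h import *
im=shot('side','s25.png'); cv2.imwrite('pics/s25c.png',cv2.resize(im['frame'][130:310,190:370,::-1],None,fx=3,fy=3))
E
```

```text
t 49.0 tcp [464.8 -19.4 170.1] yaw 86.3 w 94.1 F [ 1.  -0.9  1. ]
shift [369.5  90.8  -4.4] turn [ 0.5 -0.4 90. ]
```

View pics/s25c.png

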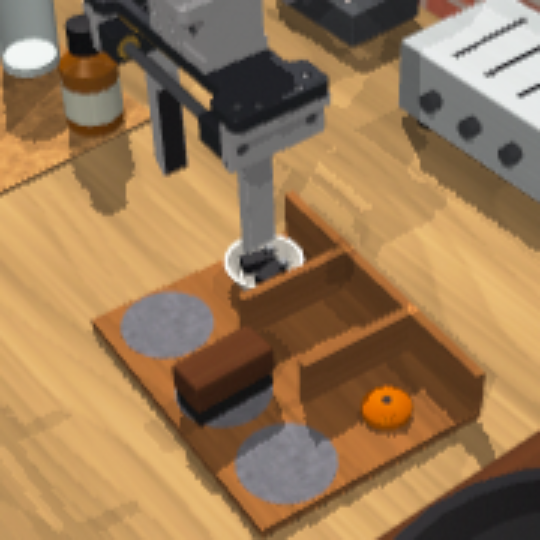

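Brush is back where it was (corner (174,377) vs (172,375) before). Now the bottle.

Call:
servo_tool(commands=[[0, [8, 2, 0], [0, 0, 7]], [0, [26, 7, -5], [0, 0, 14]], [0, [54, 14, -8], [0, 0, 21]], [0, [84, 21, -8], [0, 0, 28]], [0, [114, 28, -8], [0, 0, 35]], [0, [144, 36, -8], [0, 0, 42]], [0, [174, 43, -8], [0, 0, 49]], [0, [204, 50, -8], [0, 0, 56]], [0, [234, 58, -8], [0, 0, 63]], [0, [264, 65, -8], [0, 0, 70]]])

```text
clock: 49.88
tcp_pos: [0.5426, 0.2416, 0.171]
orientation: [[0.961, 0.275, -0.003], [0.275, -0.961, -0.001], [-0.004, 0.0, -1.0]]
ft_force: [0.6, 0.2, 0.7]
gripper_width: 0.0944
```

```bash
python3 plan.py 579.1 343.5 165 -3.7
```

```text
t 49.88 tcp [542.6 241.6 171. ] yaw 16.0 w 94.4 F [0.6 0.2 0.7]
shift [ 63.1 -87.9   5.8] turn [ 0.   0.2 19.7]
```

Call:
servo_tool(commands=[[0, [18, -24, 0], [0, 0, 7]], [0, [35, -47, 0], [0, 0, 14]], [0, [48, -67, 0], [0, 0, 20]], [0, [57, -80, 2], [0, 0, 20]], [0, [63, -88, 4], [0, 0, 20]], [0, [63, -88, 6], [0, 0, 20]], [0, [63, -88, 6], [0, 0, 20]], [0, [63, -88, 6], [0, 0, 20]], [0, [63, -88, 6], [0, 0, 20]], [0, [63, -88, 6], [0, 0, 20]]])

```text
clock: 50.72
tcp_pos: [0.5792, 0.3415, 0.1676]
orientation: [[0.998, -0.065, 0.0], [-0.065, -0.998, -0.0], [0.0, 0.0, -1.0]]
ft_force: [-0.0, 0.5, -0.1]
gripper_width: 0.094
```

```bash
python3 plan.py 579.1 343.5 27 -3.7; python3 - <<'E'
from h import *
im=shot('side','s26.png'); cv2.imwrite('pics/s26c.png',cv2.resize(im['frame'][60:240,120:300,::-1],None,fx=3,fy=3))
E
```

```text
t 50.72 tcp [579.2 341.5 167.6] yaw -3.7 w 94.0 F [-0.   0.5 -0.1]
shift [ -0.3  -2.  140.6] turn [ 0. -0. -0.]
```

View pics/s26c.png

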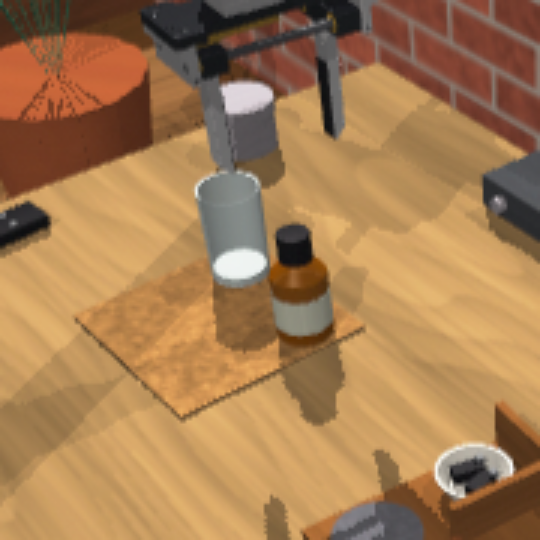

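Call:
servo_tool(commands=[[0, [0, -2, 12], [0, 0, 0]], [0, [0, -2, 30], [0, 0, 0]], [0, [0, -2, 54], [0, 0, 0]], [0, [0, -2, 78], [0, 0, 0]], [0, [0, -2, 100], [0, 0, 0]], [0, [0, -2, 117], [0, 0, 0]], [0, [0, -2, 128], [0, 0, 0]], [0, [0, -2, 134], [0, 0, 0]], [20, [0, -2, 136], [0, 0, 0]], [40, [0, -2, 136], [0, 0, 0]]])

```text
clock: 51.6
tcp_pos: [0.5796, 0.3446, 0.0312]
orientation: [[0.998, -0.064, 0.0], [-0.064, -0.998, 0.0], [0.0, -0.0, -1.0]]
ft_force: [1.3, -0.0, 0.3]
gripper_width: 0.084
```

Call:
servo_tool(commands=[[60, [0, 0, 0], [0, 0, 0]], [75, [0, 0, 0], [0, 0, 0]], [85, [0, 0, 0], [0, 0, 0]], [95, [0, 0, 0], [0, 0, 0]], [105, [0, 0, 0], [0, 0, 0]], [115, [0, 0, 0], [0, 0, 0]], [125, [0, 0, 0], [0, 0, 0]], [140, [0, 0, 0], [0, 0, 0]], [180, [0, 0, 0], [0, 0, 0]], [220, [0, 0, 0], [0, 0, 0]]])

```text
clock: 52.43
tcp_pos: [0.5793, 0.3447, 0.0315]
orientation: [[0.998, -0.064, 0.0], [-0.064, -0.998, 0.0], [0.0, -0.0, -1.0]]
ft_force: [-1.5, 0.3, 3.7]
gripper_width: 0.0527
```

Call:
servo_tool(commands=[[220, [0, 0, 0], [0, 0, 0]], [220, [0, 0, -4], [0, 0, 0]], [220, [0, 0, -12], [0, 0, 0]], [220, [0, 0, -24], [0, 0, 0]], [220, [0, 0, -40], [0, 0, 0]], [220, [0, 0, -60], [0, 0, 0]], [220, [0, 0, -80], [0, 0, 0]], [220, [0, 0, -98], [0, 0, 0]], [220, [0, 0, -108], [0, 0, 0]], [220, [0, 0, -112], [0, 0, 0]]])

```text
clock: 53.27
tcp_pos: [0.5806, 0.3451, 0.146]
orientation: [[0.998, -0.064, 0.004], [-0.064, -0.998, 0.002], [0.004, -0.002, -1.0]]
ft_force: [0.0, -0.3, -1.3]
gripper_width: 0.0533
```

```bash
python3 plan.py 456.6 -95.7 145 -3.7; python3 - <<'E'
from h import *
im=shot('side','s27.png'); cv2.imwrite('pics/s27c.png',cv2.resize(im['frame'][40:220,120:300,::-1],None,fx=3,fy=3))
E
```

```text
t 53.27 tcp [580.6 345.1 146. ] yaw -3.7 w 53.3 F [ 0.  -0.3 -1.3]
shift [-9.540e+01  4.479e+02 -3.000e-01] turn [-0.1 -0.2  0. ]
```

View pics/s27c.png

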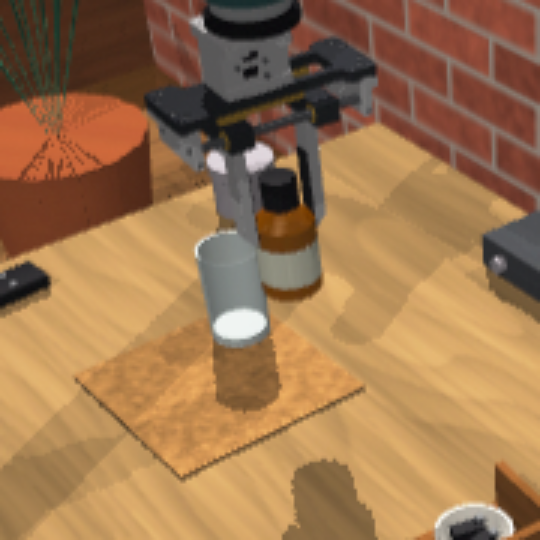

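Call:
servo_tool(commands=[[220, [-2, 8, 0], [0, 0, 0]], [220, [-5, 24, 0], [0, 0, 0]], [220, [-10, 46, 0], [0, 0, 0]], [220, [-15, 72, 0], [0, 0, 0]], [220, [-21, 100, 0], [0, 0, 0]], [220, [-27, 130, 0], [0, 0, 0]], [220, [-34, 160, 0], [0, 0, 0]], [220, [-40, 190, 0], [0, 0, 0]], [220, [-47, 220, 0], [0, 0, 0]], [220, [-53, 250, 0], [0, 0, 0]]])

```text
clock: 54.15
tcp_pos: [0.5079, 0.0967, 0.1417]
orientation: [[0.998, -0.064, -0.003], [-0.064, -0.998, -0.001], [-0.003, 0.001, -1.0]]
ft_force: [1.2, -0.0, -1.6]
gripper_width: 0.053
```

Call:
servo_tool(commands=[[220, [-6, 30, 0], [0, 0, 0]], [220, [-12, 60, 0], [0, 0, 0]], [220, [-18, 88, 0], [0, 0, 0]], [220, [-24, 114, 0], [0, 0, 0]], [220, [-30, 140, 0], [0, 0, 0]], [220, [-35, 162, 0], [0, 0, 0]], [220, [-39, 180, 2], [0, 0, 0]], [220, [-41, 190, 6], [0, 0, 0]], [220, [-42, 195, 14], [0, 0, 0]], [220, [-42, 196, 24], [0, 0, 0]]])

```text
clock: 54.98
tcp_pos: [0.4553, -0.0949, 0.1182]
orientation: [[0.998, -0.066, -0.0], [-0.066, -0.998, 0.0], [-0.0, -0.0, -1.0]]
ft_force: [0.2, -0.8, -2.3]
gripper_width: 0.0532
```

```bash
python3 plan.py 456.6 -94.5 42 -3.7
```

```text
t 54.98 tcp [455.3 -94.9 118.2] yaw -3.8 w 53.2 F [ 0.2 -0.8 -2.3]
shift [ 1.3 -0.5 76.2] turn [-0.   0.  -0.1]
```

Call:
servo_tool(commands=[[220, [1, 0, 12], [0, 0, 0]], [220, [1, 0, 28], [0, 0, 0]], [220, [1, 0, 44], [0, 0, 0]], [220, [1, 0, 57], [0, 0, 0]], [220, [1, 0, 66], [0, 0, 0]], [220, [1, 0, 71], [0, 0, 0]], [220, [1, 0, 74], [0, 0, 0]], [220, [1, 0, 76], [0, 0, 0]], [220, [1, 0, 76], [0, 0, 0]], [220, [1, 0, 76], [0, 0, 0]]])

```text
clock: 55.82
tcp_pos: [0.4574, -0.0945, 0.0436]
orientation: [[0.998, -0.064, 0.001], [-0.064, -0.998, -0.0], [0.001, 0.0, -1.0]]
ft_force: [0.1, -0.2, -1.8]
gripper_width: 0.0532
```

```bash
python3 plan.py 456.6 -94.5 37.5 -3.7; python3 - <<'E'
from h import *
im=shot('side','s28.png'); cv2.imwrite('pics/s28c.png',cv2.resize(im['frame'][150:330,190:370,::-1],None,fx=3,fy=3))
E
```

```text
t 55.82 tcp [457.4 -94.5  43.6] yaw -3.7 w 53.2 F [ 0.1 -0.2 -1.8]
shift [-0.8  0.   6.1] turn [ 0.  -0.1  0. ]
```

View pics/s28c.png

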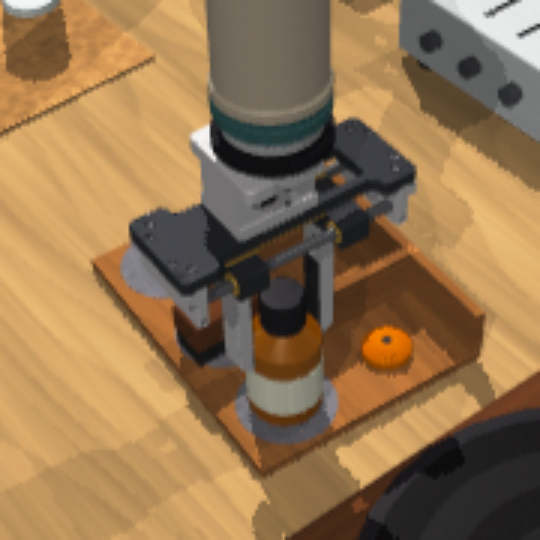

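Just above its place; lower 6 mm and release.

Call:
servo_tool(commands=[[220, [-0.5, 0, 2], [0, 0, 0]], [220, [-0.5, 0, 4], [0, 0, 0]], [220, [-0.5, 0, 5], [0, 0, 0]], [220, [-0.5, 0, 6], [0, 0, 0]], [220, [-0.5, 0, 6], [0, 0, 0]], [220, [-0.5, 0, 6], [0, 0, 0]], [180, [-0.5, 0, 6], [0, 0, 0]], [140, [-0.5, 0, 6], [0, 0, 0]], [110, [-0.5, 0, 6], [0, 0, 0]], [90, [-0.5, 0, 6], [0, 0, 0]]])

```text
clock: 56.7
tcp_pos: [0.4567, -0.0945, 0.0372]
orientation: [[0.998, -0.064, 0.001], [-0.064, -0.998, -0.0], [0.001, 0.0, -1.0]]
ft_force: [0.0, 0.4, 0.2]
gripper_width: 0.0572
```

Call:
servo_tool(commands=[[60, [0, 0, 0], [0, 0, 0]], [40, [0, 0, 0], [0, 0, 0]], [20, [0, 0, 0], [0, 0, 0]], [0, [0, 0, -4], [0, 0, 0]], [0, [0, 0, -14], [0, 0, 0]], [0, [0, 0, -34], [0, 0, 0]], [0, [0, 0, -65], [0, 0, 0]], [0, [0, 0, -100], [0, 0, 0]], [0, [0, 0, -125], [0, 0, 0]], [0, [0, 0, -135], [0, 0, 0]]])

```text
clock: 57.53
tcp_pos: [0.4587, -0.0952, 0.1761]
orientation: [[0.998, -0.064, 0.007], [-0.064, -0.998, -0.002], [0.007, 0.002, -1.0]]
ft_force: [0.5, -0.2, -0.3]
gripper_width: 0.0942
```

```bash
python3 plan.py 581.6 462.5 180 -3.7; python3 - <<'E'
from h import *
im=shot('side','s29.png'); cv2.imwrite('pics/s29c.png',cv2.resize(im['frame'][130:310,190:370,::-1],None,fx=3,fy=3))
E
```

```text
t 57.53 tcp [458.7 -95.2 176.1] yaw -3.7 w 94.2 F [ 0.5 -0.2 -0.3]
shift [  86.8 -564.5   -4.4] turn [ 0.1 -0.4  0. ]
```

View pics/s29c.png

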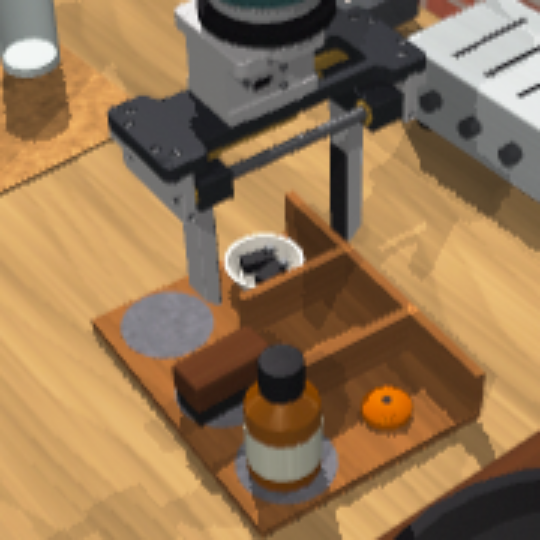

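Bottle back (cap (283,372), same as at the start). Now the tumbler.

Call:
servo_tool(commands=[[0, [2, -12, -5], [0, 0, 0]], [0, [6, -36, -10], [0, 0, 0]], [0, [11, -68, -14], [0, 0, 0]], [0, [16, -102, -14], [0, 0, 0]], [0, [21, -136, -14], [0, 0, 0]], [0, [26, -170, -14], [0, 0, 0]], [0, [31, -204, -14], [0, 0, 0]], [0, [36, -238, -14], [0, 0, 0]], [0, [42, -272, -14], [0, 0, 0]], [0, [47, -306, -14], [0, 0, 0]]])

```text
clock: 58.42
tcp_pos: [0.5221, 0.2094, 0.184]
orientation: [[0.998, -0.064, -0.003], [-0.064, -0.998, -0.001], [-0.003, 0.001, -1.0]]
ft_force: [-0.9, -0.3, 0.0]
gripper_width: 0.0938
```

Call:
servo_tool(commands=[[0, [5, -34, 0], [0, 0, 0]], [0, [10, -68, 0], [0, 0, 0]], [0, [15, -102, 0], [0, 0, 0]], [0, [20, -136, 0], [0, 0, 0]], [0, [25, -168, 0], [0, 0, 0]], [0, [30, -198, 0], [0, 0, 0]], [0, [34, -222, 0], [0, 0, 0]], [0, [38, -242, 0], [0, 0, 0]], [0, [40, -254, 2], [0, 0, 0]], [0, [40, -258, 6], [0, 0, 0]]])

```text
clock: 59.25
tcp_pos: [0.5793, 0.4644, 0.1777]
orientation: [[0.998, -0.063, -0.002], [-0.063, -0.998, -0.001], [-0.002, 0.001, -1.0]]
ft_force: [0.8, 0.3, -0.0]
gripper_width: 0.0942
```

```bash
python3 plan.py 581.6 462.5 45 -3.7; python3 - <<'E'
from h import *
im=shot('side','s30.png'); cv2.imwrite('pics/s30c.png',cv2.resize(im['frame'][40:220,100:280,::-1],None,fx=3,fy=3))
E
```

```text
t 59.25 tcp [579.3 464.4 177.7] yaw -3.6 w 94.2 F [ 0.8  0.3 -0. ]
shift [  2.6   1.6 132.7] turn [0.  0.1 0.1]
```

View pics/s30c.png

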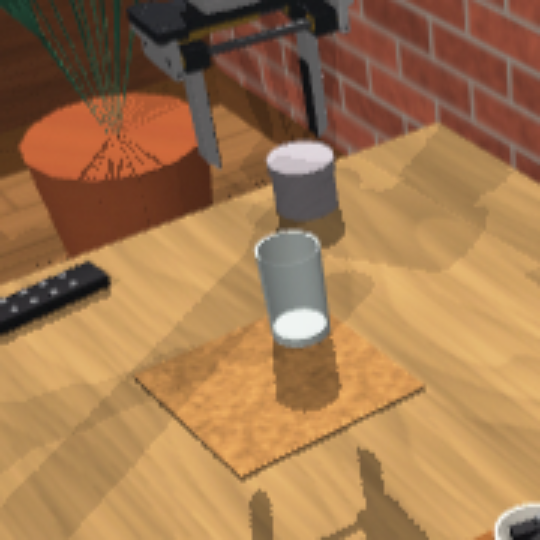

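Call:
servo_tool(commands=[[0, [1, 1, 12], [0, 0, 0]], [0, [1, 1, 30], [0, 0, 0]], [0, [1, 1, 54], [0, 0, 0]], [0, [1, 1, 78], [0, 0, 0]], [0, [1, 1, 100], [0, 0, 0]], [0, [1, 1, 116], [0, 0, 0]], [0, [1, 1, 126], [0, 0, 0]], [0, [1, 1, 132], [0, 0, 0]], [20, [1, 1, 135], [0, 0, 0]], [40, [1, 1, 135], [0, 0, 0]]])

```text
clock: 60.13
tcp_pos: [0.5805, 0.4613, 0.0452]
orientation: [[0.998, -0.065, -0.0], [-0.065, -0.998, -0.0], [-0.0, 0.0, -1.0]]
ft_force: [-0.6, 0.0, -0.2]
gripper_width: 0.0842
```

Call:
servo_tool(commands=[[50, [0, 0, 0], [0, 0, 0]], [60, [0, 0, 0], [0, 0, 0]], [70, [0, 0, 0], [0, 0, 0]], [80, [0, 0, 0], [0, 0, 0]], [90, [0, 0, 0], [0, 0, 0]], [100, [0, 0, 0], [0, 0, 0]], [110, [0, 0, 0], [0, 0, 0]], [130, [0, 0, 0], [0, 0, 0]], [170, [0, 0, 0], [0, 0, 0]], [220, [0, 0, 0], [0, 0, 0]]])

```text
clock: 60.97
tcp_pos: [0.5814, 0.4621, 0.046]
orientation: [[0.998, -0.064, 0.002], [-0.064, -0.998, 0.001], [0.002, -0.001, -1.0]]
ft_force: [1.1, 0.6, 4.0]
gripper_width: 0.0615
```

Call:
servo_tool(commands=[[220, [0, 0, 0], [0, 0, 0]], [220, [0, 0, 0], [0, 0, 0]], [220, [0, 0, -4], [0, 0, 0]], [220, [0, 0, -12], [0, 0, 0]], [220, [0, 0, -24], [0, 0, 0]], [220, [0, 0, -40], [0, 0, 0]], [220, [0, 0, -58], [0, 0, 0]], [220, [0, 0, -76], [0, 0, 0]], [220, [0, 0, -90], [0, 0, 0]], [220, [0, 0, -96], [0, 0, 0]]])

```text
clock: 61.8
tcp_pos: [0.5807, 0.4624, 0.1442]
orientation: [[0.998, -0.064, 0.002], [-0.064, -0.998, 0.002], [0.002, -0.002, -1.0]]
ft_force: [0.1, -0.3, -1.2]
gripper_width: 0.0623
```

```bash
python3 plan.py 467.9 70.1 145 -3.7; python3 - <<'E'
from h import *
im=shot('side','s31.png'); cv2.imwrite('pics/s31c.png',cv2.resize(im['frame'][40:220,100:280,::-1],None,fx=3,fy=3))
E
```

```text
t 61.8 tcp [580.7 462.4 144.2] yaw -3.7 w 62.3 F [ 0.1 -0.3 -1.2]
shift [-87.4 398.7  -1.8] turn [-0.1 -0.1  0. ]
```

View pics/s31c.png

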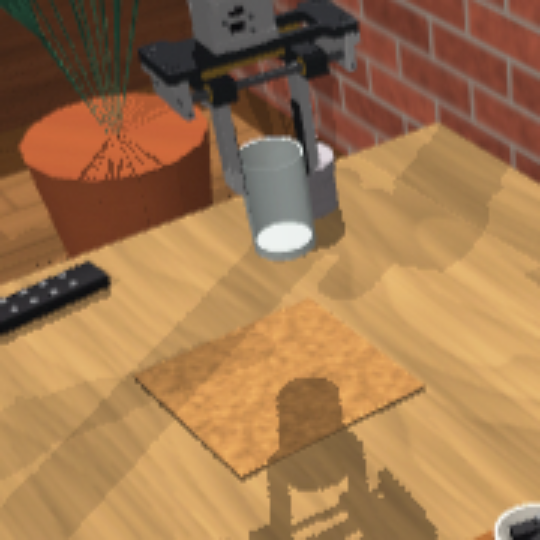

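Call:
servo_tool(commands=[[220, [-2, 8, 0], [0, 0, 0]], [220, [-5, 22, 0], [0, 0, 0]], [220, [-9, 42, 0], [0, 0, 0]], [220, [-14, 66, 0], [0, 0, 0]], [220, [-20, 92, 0], [0, 0, 0]], [220, [-26, 120, 0], [0, 0, 0]], [220, [-32, 148, 0], [0, 0, 0]], [220, [-38, 176, 0], [0, 0, 0]], [220, [-45, 204, 0], [0, 0, 0]], [220, [-51, 232, 0], [0, 0, 0]]])

```text
clock: 62.68
tcp_pos: [0.512, 0.2314, 0.1397]
orientation: [[0.998, -0.064, -0.004], [-0.064, -0.998, -0.001], [-0.004, 0.002, -1.0]]
ft_force: [0.3, -0.6, -2.0]
gripper_width: 0.0624
```

Call:
servo_tool(commands=[[220, [-6, 28, 0], [0, 0, 0]], [220, [-12, 55, 0], [0, 0, 0]], [220, [-18, 80, 0], [0, 0, 0]], [220, [-23, 103, 0], [0, 0, 0]], [220, [-28, 124, 0], [0, 0, 0]], [220, [-32, 142, 0], [0, 0, 0]], [220, [-35, 155, 4], [0, 0, 0]], [220, [-36, 163, 10], [0, 0, 0]], [220, [-36, 166, 20], [0, 0, 0]], [220, [-36, 167, 30], [0, 0, 0]]])

```text
clock: 63.52
tcp_pos: [0.4667, 0.0685, 0.11]
orientation: [[0.998, -0.065, -0.001], [-0.065, -0.998, 0.0], [-0.001, -0.0, -1.0]]
ft_force: [-0.0, 0.2, -2.3]
gripper_width: 0.0617
```

```bash
python3 plan.py 467.9 70 57 -3.7
```

```text
t 63.52 tcp [466.7  68.5 110. ] yaw -3.8 w 61.7 F [-0.   0.2 -2.3]
shift [ 1.2 -1.6 53. ] turn [-0.   0.1 -0.1]
```

Call:
servo_tool(commands=[[220, [1, -1, 10], [0, 0, 0]], [220, [1, -1, 22], [0, 0, 0]], [220, [1, -1, 33], [0, 0, 0]], [220, [1, -1, 42], [0, 0, 0]], [220, [1, -1, 48], [0, 0, 0]], [220, [1, -1, 51], [0, 0, 0]], [220, [1, -1, 53], [0, 0, 0]], [220, [1, -1, 53], [0, 0, 0]], [220, [1, -1, 53], [0, 0, 0]], [220, [1, -1, 53], [0, 0, 0]]])

```text
clock: 64.35
tcp_pos: [0.4695, 0.0701, 0.0586]
orientation: [[0.998, -0.064, 0.001], [-0.064, -0.998, 0.0], [0.001, -0.0, -1.0]]
ft_force: [0.6, -0.2, -1.3]
gripper_width: 0.062
```

```bash
python3 plan.py 467.9 70 52.5 -3.7; python3 - <<'E'
from h import *
im=shot('side','s32.png'); cv2.imwrite('pics/s32c.png',cv2.resize(im['frame'][130:310,190:370,::-1],None,fx=3,fy=3))
E
```

```text
t 64.35 tcp [469.5  70.1  58.6] yaw -3.7 w 62.0 F [ 0.6 -0.2 -1.3]
shift [-1.6  0.3  6.1] turn [-0.  -0.1  0. ]
```

View pics/s32c.png

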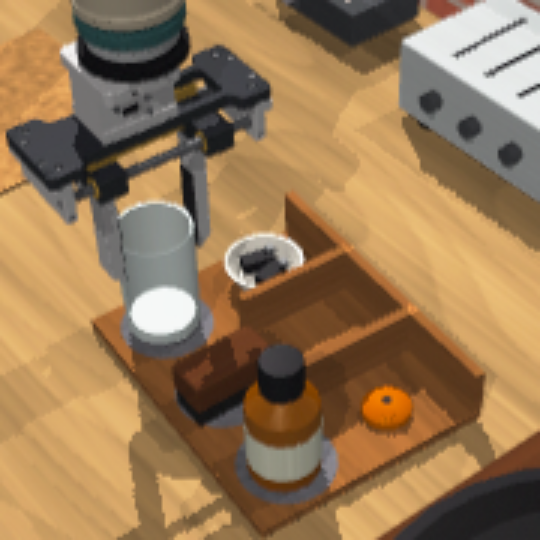

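Call:
servo_tool(commands=[[220, [-1, 0, 2], [0, 0, 0]], [220, [-1.5, 0, 4], [0, 0, 0]], [220, [-1.5, 0, 5], [0, 0, 0]], [220, [-1.5, 0, 6], [0, 0, 0]], [220, [-1.5, 0, 6], [0, 0, 0]], [220, [-1.5, 0, 6], [0, 0, 0]], [180, [-1.5, 0, 6], [0, 0, 0]], [140, [-1.5, 0, 6], [0, 0, 0]], [100, [-1.5, 0, 6], [0, 0, 0]], [80, [-1.5, 0, 6], [0, 0, 0]]])

```text
clock: 65.23
tcp_pos: [0.4678, 0.0702, 0.0523]
orientation: [[0.998, -0.064, 0.001], [-0.064, -0.998, 0.0], [0.001, -0.0, -1.0]]
ft_force: [0.6, -0.4, -0.1]
gripper_width: 0.0639
```

Call:
servo_tool(commands=[[60, [0, 0, 0], [0, 0, 0]], [40, [0, 0, 0], [0, 0, 0]], [20, [0, 0, 0], [0, 0, 0]], [0, [0, 0, -4], [0, 0, 0]], [0, [0, 0, -14], [0, 0, 0]], [0, [0, 0, -34], [0, 0, 0]], [0, [0, 0, -65], [0, 0, 0]], [0, [0, 0, -100], [0, 0, 0]], [0, [0, 0, -125], [0, 0, 0]], [0, [0, 0, -135], [0, 0, 0]]])

```text
clock: 66.07
tcp_pos: [0.4699, 0.0703, 0.1913]
orientation: [[0.998, -0.064, 0.007], [-0.064, -0.998, 0.0], [0.007, -0.001, -1.0]]
ft_force: [1.1, -0.4, 0.6]
gripper_width: 0.094
```

Call:
servo_tool(commands=[[0, [0, -20, -4], [0, 0, 0]], [0, [0, -50, -4], [0, 0, 0]], [0, [0, -85, -4], [0, 0, 0]], [0, [0, -120, -4], [0, 0, 0]], [0, [0, -155, -4], [0, 0, 0]], [0, [0, -190, -4], [0, 0, 0]], [0, [0, -225, -4], [0, 0, 0]], [0, [0, -255, -4], [0, 0, 0]], [0, [0, -275, -4], [0, 0, 0]], [0, [0, -280, -4], [0, 0, 0]]])

```text
clock: 66.9
tcp_pos: [0.4849, 0.3527, 0.1897]
orientation: [[0.998, -0.061, -0.002], [-0.061, -0.998, 0.001], [-0.002, -0.001, -1.0]]
ft_force: [-0.2, -0.4, 0.0]
gripper_width: 0.0943
```

```bash
python3 - <<'E'
from h import *
im=shot('side','s33.png'); t=shot('top','t33.png')
a,b=np.load('pics/side0.npz')['frame'],im['frame']
cv2.imwrite('pics/f1.png',np.hstack([cv2.resize(q[185:305,215:365,::-1],None,fx=2.6,fy=2.6,interpolation=cv2.INTER_CUBIC) for q in(a,b)]))
a,b=np.load('pics/top0.npz')['frame'],t['frame']
cv2.imwrite('pics/f2.png',np.hstack([cv2.resize(q[175:280,225:355,::-1],None,fx=3,fy=3,interpolation=cv2.INTER_CUBIC) for q in(a,b)]))
o=r.get_obs();print(o['clock'],o['tcp_pos'])
# registration shift per object
for n,f,A in(('side',np.load('pics/side0.npz')['frame'],im['frame']),('top',a,b)):
  boxes={'side':dict(tum=(226,196,262,250),bot=(268,240,302,295)),'top':dict(tum=(230,224,270,266),brush=(278,226,302,268),bot=(308,235,342,272),dish=(240,188,272,222),adapt=(318,204,340,228))}[n]
  for k,(u0,v0,u1,v1) in boxes.items():
    m=cv2.matchTemplate(np.ascontiguousarray(A[v0-6:v1+6,u0-6:u1+6]),np.ascontiguousarray(f[v0:v1,u0:u1]),cv2.TM_CCOEFF_NORMED)
    _,s,_,l=cv2.minMaxLoc(m);print(n,k,l[0]-6,l[1]-6,round(s,2))
E
```

```text
67.0 [0.48489051 0.3497326  0.18998084]
side tum 0 0 0.99
side bot 0 0 0.69
top tum 0 0 0.99
top brush 1 0 0.59
top bot 0 0 0.99
top dish 0 0 1.0
top adapt 0 0 1.0
```

View pics/f1.png

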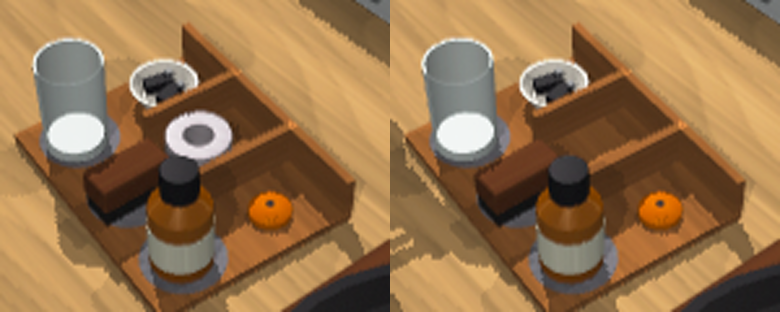

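View pics/f2.png

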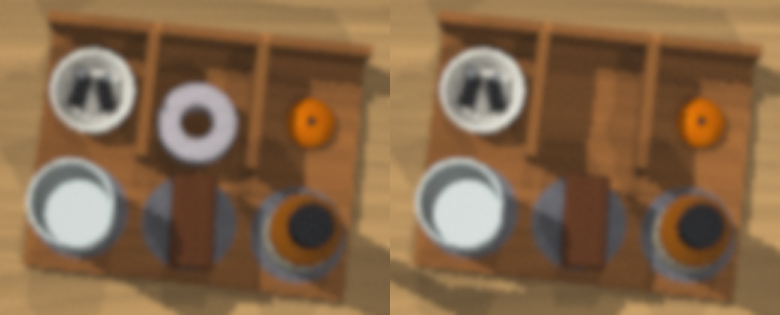

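View pics/s33.png

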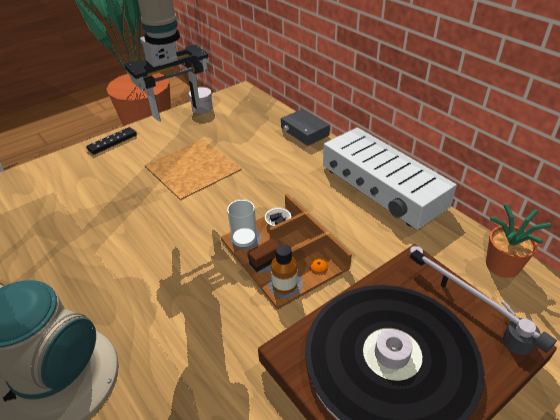

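Before/after crops match to within a pixel. The dish and adapter are unmoved, the ring sits on the label, and the gripper is clear. Handing in.

```bash
python3 -c "
from bench import r
print(r.finish_job())"
```

```text
the job is handed in; nothing more can be done
None
```

The job is done and handed in at about 67 s. I moved the tumbler, bottle and brush to the mat, set the weight on the label with the spindle in its hole, then put the brush, bottle and tumbler back. No verdict was reported.

**Last checks:**
- **Tumbler and bottle:** in the before and after pictures they match to the pixel, about 2 mm. The bottle's match score in the side view was only 0.69, with the weight gone from behind it.
- **Brush:** it is within a pixel (about 2 mm) of its start and points the same way. Its match score was also weak (0.59), so I judged it by eye.
- **Dish and adapter:** neither has moved.
- **Weight:** it lies flat with its centre about 1–2 mm from the spindle, measured just after I released it. The last picture shows it still there.
- **Gripper:** it is open and clear of everything.

**What went wrong or disagreed:**
- **Missed grip:** my first grip on the weight closed over its top. The fingertips turned out to be about 25 mm above the reported TCP. The weight had not moved, and I gripped it about 20 mm lower on the second try.
- **Camera disagreement:** before the moves, the two cameras differed by up to about 5 mm sideways, and by about 9 mm front to back on the bottle cap. I put each item back using its own pick-up pose, so this did not carry into the final placing.

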